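# Clay tools back to their trays

### The arm

A 6-joint arm with a two-finger parallel gripper is mounted at the origin on the work surface. World frame = base frame: x ahead of the robot, y to its left, z up, the work surface at z = 0. Lengths are in mm, angles in degrees, forces in N, time in s.
With the tool pointing down it reaches from about 250 to 725 mm from the base axis. Payload 9.7 kg.
Tool frame: the origin (TCP) lies at the very end of the fingers, on their centre line; the grasp point (between the pads) lies 19 mm behind it; z points along the fingers, y is the direction in which the jaws open and shut (so a half turn about z gives the same grasp; the last joint's range is limited). The gripper opens to 85 mm and grips with 20 to 120 N. Pads are 22 mm wide; open, the fingers measure 114 mm over their backs; the gripper's body (76 mm by 85 mm) begins 54 mm behind the grasp point. The pads swing forward as they close: fully open they stand 13 mm farther back than shut.
Start: joints at [-74.141, 4.979, 10.078, 95.1, 0, 90], TCP at [150.301, -529.062, 231.284] pointing down, gripper open.
Joint ranges: [-179.16, 179.16], [-48.56, 103.87], [-65.8, 70.77], [-126.05, 130.52], [-82.76, 87.17], [-180, 180]. Speed limits (degrees/s): [127.2, 127.2, 147.25, 180, 180, 180].

### API

Orientations are given as a 3x3 rotation matrix whose columns are the frame's x, y, z axes.
In Python, from bench import r gives the robot as it stands. The module is installed in compiled form; this text tells all that it offers.
- The arm moves only by the tool carry_out, never from a script. Its argument "motion" is a list of rows, each a list of 5 numbers: the closure, from 0 (fully open) to 1 (shut), then the shift along the tool's x, y, z in units of 40 mm (1.0 is 40 mm), then the turn about the tool's z in units of 6 degrees (1.0 is 6 degrees). In form: [[grip, tx, ty, tz, spin], ...]. A call has 1 to 10 rows; each row is the pose to reach, as a shift and turn from the pose commanded when the call began, along the tool's axes at that moment; what a row does not reach only later rows make up. A row lasts 1/10 s, in which the tool goes at most 50 mm and 8.59 degrees, less where a joint would pass 70% of its speed; a pose out of reach is approached as far as the arm can. A call with a gripper value outside its range is refused whole. The fingers move at their own pace and stop on an object; the grip force is fixed at half the most. Time passes only in rows, so rows that repeat a pose let the fingers close. It gives the time, the measured TCP pose, the force and the opening at its end, in the units of the state.
- r.read_state(): the state, without advancing time (a new reading comes with each control period).
- r.get_image(name): name is "side" or "top" or "wrist"; returns a dict with "color" (384x512x3 uint8, blue, green, red), "range_z" (384x512 float32, mm along the optical axis (not along the pixel's ray), 0 where there is no reading), "camera_matrix" (3x3 intrinsics, pixels), "world_to_cam" (4x4, takes a point from world to camera coordinates). Camera axes: x right, y down, z forward; pixel columns grow to the right and rows downward; lengths in mm; the calibration is good to about 2 mm. The wrist camera is an equidistant fisheye: a pixel r from the principal point sees the ray r / f radians off the axis. A picture is of the moment at which its call begins.
- r.sign_off(): hands the job in, once; it reports no verdict.
The state is a dict: "time": time; "qpos": joint angles; "joint_velocities": joint speeds; "effort": joint torques, N m; "ee_pos": TCP position; "tcp_rot": TCP orientation; "force": force on the tool from outside, world axes, zero at the start; "torque": the same for the moment, N m; "width": finger opening in mm.
Only numpy, scipy, OpenCV 4.12 (cv2) and the standard library are available. Lean on these libraries where they do the work, as an engineer would, in place of code of your own. Each camera call takes 0.05 s, during which the arm holds its last target.

### The job

Clear the five loose wooden clay tools off the table, each into the plywood tray that already holds its kind: the round stamp and the block stamp standing upright on their printing faces in the tray with the stamp, the long and the short roller lying down in the tray with the roller, and the comb lying flat in the tray with the comb. Every tool rests on the tray's floor, none on top of another or propped on a wall; set them down rather than letting them drop, and leave the two unfired bowls where they stand.

Things in the scene. Friction and masses are not known exactly. Their poses are not given: they have to be found in the camera images.
- stamp_round: loose turned beech stamp standing upright on its printing face: round head 38 mm across and 18 mm high below, round handle 26 mm across above it up to 54 mm. Origin at the centre of the face (underside), z up along the handle. About 30 g.
- stamp_block: loose beech block stamp standing upright on its printing face: oblong head 40 mm (its x) by 30 mm (its y) and 16 mm high below, square-edged bar handle 32 mm (x) by 23 mm (y) above it up to 54 mm. Origin at the centre of the face (underside), z up. About 32 g.
- roller_long: loose beech texture roller with lengthwise flutes, lying: barrel 66 mm long, eight flats 26 mm apart (it rests on a flat and does not roll by itself), with an 11 mm thick, 12 mm long stub at each end, 90 mm over all. Origin at the middle of its axis, 13 mm above what it rests on; x along the axis. About 35 g.
- roller_short: loose beech texture roller with ring grooves, lying: barrel 44 mm long, eight flats 32 mm apart (it rests on a flat), with an 11 mm thick, 10 mm long stub at each end, 64 mm over all. Origin at the middle of its axis, 16 mm above what it rests on; x along the axis. About 35 g.
- comb: loose flat beech clay comb, 85 mm (its x) by 42 mm (its y), 10 mm thick, teeth along the +y long edge, plain back at -y. Origin at the centre of its underside, z up. About 28 g.
- tray_stamps: fixed open plywood tray, one of three alike: outside 132 mm (its x) by 192 mm (its y), 28 mm high, walls and floor 6 mm thick (floor top 6 mm above the origin), dark rubber liner. Origin at the centre of its underside, z up. A loose smaller round stamp (32 mm head, 46 mm high) already stands in its -y end, centred about 66 mm from the origin; the floor from y = -45 mm to the +y wall is free.
- tray_rollers: fixed open plywood tray, one of three alike: outside 132 mm (its x) by 192 mm (its y), 28 mm high, walls and floor 6 mm thick (floor top 6 mm above the origin), dark rubber liner. Origin at the centre of its underside, z up. A loose thin ring-grooved roller (24 mm thick, 84 mm over all) already lies in its -y end along the tray's x, its axis about 72 mm from the origin; the floor from y = -55 mm to the +y wall is free.
- tray_combs: fixed open plywood tray, one of three alike: outside 132 mm (its x) by 192 mm (its y), 28 mm high, walls and floor 6 mm thick (floor top 6 mm above the origin), dark rubber liner. Origin at the centre of its underside, z up. A loose smaller comb (70 by 36 by 10 mm) already lies in its -y end along the tray's x, centred about 64 mm from the origin; the floor from y = -40 mm to the +y wall is free.
- bowl_wide: loose unfired clay bowl, 78 mm across the rim, 32 mm high, standing among the tools; not to be moved. Origin at the centre of its underside.
- bowl_deep: loose unfired clay beaker bowl, 66 mm across the rim, 42 mm high, standing among the tools; not to be moved. Origin at the centre of its underside.

How it is judged (in metres and radians):
At the end, for the whole second after the job is handed in: Each tool's origin lies inside the walls of its own kind's tray and at its resting height on the tray's floor (within 4 mm), the stamps upright and the comb flat within 7 degrees, the rollers level within 8 degrees, all at rest; both bowls within 15 mm of where they stood (x of stamp_round in the frame of tray_stamps between -0.06 and 0.06 m and y of stamp_round in the frame of tray_stamps between -0.09 and 0.09 m and z of stamp_round in the frame of tray_stamps between 0.002 and 0.0105 m and angle between each of stamp_round, stamp_block, comb's own z axis and vertical below 0.12 rad and linear speed of each of stamp_round, stamp_block, roller_long, roller_short, comb below 0.02 m/s and angular speed of each of stamp_round, stamp_block, roller_long, roller_short, comb below 0.3 rad/s and x of stamp_block in the frame of tray_stamps between -0.06 and 0.06 m and y of stamp_block in the frame of tray_stamps between -0.09 and 0.09 m and z of stamp_block in the frame of tray_stamps between 0.002 and 0.0105 m and x of roller_long in the frame of tray_rollers between -0.06 and 0.06 m and y of roller_long in the frame of tray_rollers between -0.09 and 0.09 m and z of roller_long in the frame of tray_rollers between 0.015 and 0.0235 m and angle between roller_long's own x axis and vertical between 1.42 and 1.72 rad and x of roller_short in the frame of tray_rollers between -0.06 and 0.06 m and y of roller_short in the frame of tray_rollers between -0.09 and 0.09 m and z of roller_short in the frame of tray_rollers between 0.018 and 0.0265 m and angle between roller_short's own x axis and vertical between 1.42 and 1.72 rad and x of comb in the frame of tray_combs between -0.06 and 0.06 m and y of comb in the frame of tray_combs between -0.09 and 0.09 m and z of comb in the frame of tray_combs between 0.002 and 0.0105 m and distance of each of bowl_wide, bowl_deep from where it was at the start of the episode below 0.015 m); the robot touches nothing.
It fails at once if an unfired bowl was shifted more than 15 mm (distance of any of bowl_wide, bowl_deep from where it was at the start of the episode above 0.015 m).
It fails at once if a tool was dropped or thrown (over 0.8 m/s with no finger on it) ((linear speed of stamp_round above 0.8 m/s and contact force between the fingers and stamp_round below 0.05 N) or (linear speed of stamp_block above 0.8 m/s and contact force between the fingers and stamp_block below 0.05 N) or (linear speed of roller_long above 0.8 m/s and contact force between the fingers and roller_long below 0.05 N) or (linear speed of roller_short above 0.8 m/s and contact force between the fingers and roller_short below 0.05 N) or (linear speed of comb above 0.8 m/s and contact force between the fingers and comb below 0.05 N)).
It also fails if it takes over 134 s, if anything falls off the work surface, if the arm or the gripper's body presses on something with over 40 N, if the wrist force passes 120 N, or if a joint passes its speed limit or range.

## Working session

There is one attempt and no reset: what is moved stays moved. The work goes in short steps, Python scripts to look and compute and a tool call to move; the robot and the scene stay as the last step left them, time stands still between calls to the robot, and variables do not carry over. Pictures are saved under pics/ and viewed, and the job is handed in when it is done.

Besides the shell and the picture viewer there is one more tool, called after "Emit:" in YAML: its name, and indented under it one key for each argument. carry_out: Moves the arm, as the interface text tells. Its arguments: {"type":"object","properties":{"motion":{"type":"array"}},"required":["motion"]}

```bash
mkdir -p pics
python3 - <<'E'
from bench import r
import cv2,numpy as np
s=r.read_state()
print({k:np.round(v,2).tolist() for k,v in s.items()})
for n in ["top","side","wrist"]:
    d=r.get_image(n); cv2.imwrite(f"pics/{n}0.png",d["color"]); np.savez(f"{n}0.npz",**d)
    print(n,np.round(d["camera_matrix"],1).tolist(),np.round(d["world_to_cam"],3).tolist(),d["range_z"].min(),d["range_z"].max())
E
```

```text
{'time': 0.0, 'qpos': [-74.14, 5.01, 10.03, 95.1, -0.0, 90.0], 'joint_velocities': [-0.06, -0.1, -0.02, -0.08, 0.04, -0.08], 'effort': [-0.0, -52.04, 46.48, 0.02, -0.0, -0.0], 'ee_pos': [150.24, -528.83, 230.59], 'tcp_rot': [[0.96, 0.27, -0.0], [0.27, -0.96, 0.0], [-0.0, -0.0, -1.0]], 'force': [-0.59, -0.6, -0.05], 'torque': [-0.01, -0.01, -0.04], 'width': 85.27}
top [[462.8, 0.0, 255.9], [0.0, 462.8, 190.6], [0.0, 0.0, 1.0]] [[0.0, -1.0, -0.005, -5.774], [-0.99, 0.0, -0.142, 519.677], [0.142, 0.005, -0.99, 1087.753], [0.0, 0.0, 0.0, 1.0]] 0.0 2059.4883
side [[435.4, 0.0, 254.1], [0.0, 435.4, 191.3], [0.0, 0.0, 1.0]] [[-0.915, -0.404, -0.01, 442.391], [-0.261, 0.61, -0.748, 153.182], [0.308, -0.682, -0.664, 1197.231], [0.0, 0.0, 0.0, 1.0]] 0.0 3948.419
wrist [[297.3, 0.0, 252.2], [0.0, 297.3, 187.6], [0.0, 0.0, 1.0]] [[0.273, -0.962, -0.002, -549.305], [-0.925, -0.264, 0.273, -36.394], [-0.263, -0.073, -0.962, 379.448], [0.0, 0.0, 0.0, 1.0]] 0.0 1571.9954
```

View pics/top0.png

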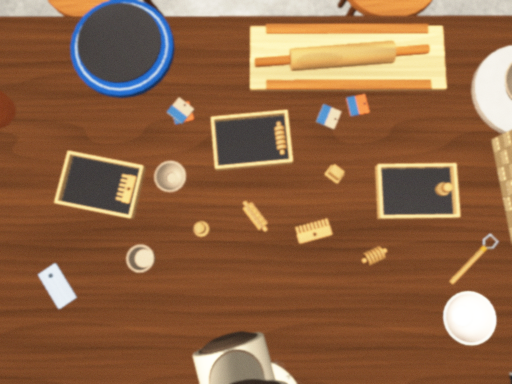

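View pics/side0.png

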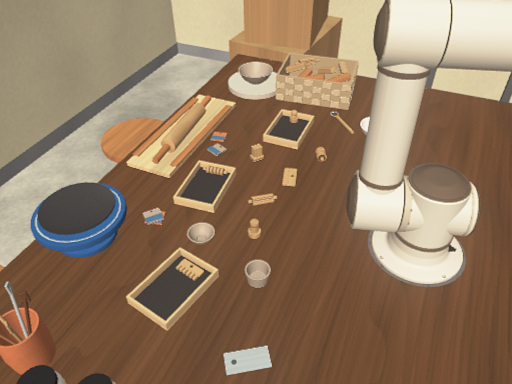

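View pics/wrist0.png

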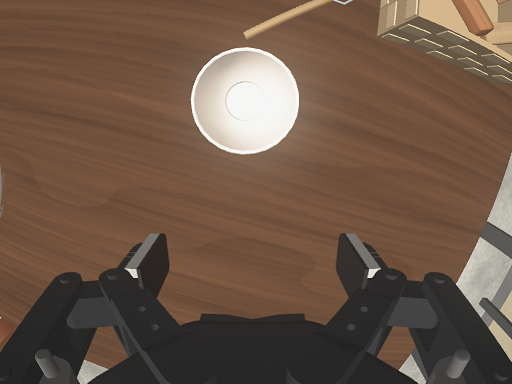

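```bash
cat > h.py <<'E'
import cv2,numpy as np
def cloud(d):
    K=d["camera_matrix"];T=np.linalg.inv(d["world_to_cam"]);z=d["range_z"].astype(float)
    v,u=np.mgrid[:z.shape[0],:z.shape[1]]
    p=np.stack([(u-K[0,2])/K[0,0]*z,(v-K[1,2])/K[1,1]*z,z],-1)
    return p@T[:3,:3].T+T[:3,3]
def plane(d,uv,h):
    K=d["camera_matrix"];T=np.linalg.inv(d["world_to_cam"]);uv=np.atleast_2d(np.asarray(uv,float))
    ray=np.c_[(uv-K[:2,2])/K[0,0],np.ones(len(uv))]@T[:3,:3].T
    return T[:3,3]+ray*((h-T[2,3])/ray[:,2])[:,None]
def wood(d):
    hsv=cv2.cvtColor(d["color"],cv2.COLOR_BGR2HSV)
    return ((hsv[...,0]>8)&(hsv[...,0]<35)&(hsv[...,1]>60)&(hsv[...,2]>150)).astype(np.uint8)
E
python3 - <<'E'
from h import *
d=np.load("top0.npz");P=cloud(d);m=wood(d)
n,l,st,c=cv2.connectedComponentsWithStats(m)
for i in range(1,n):
    if st[i,4]<40: continue
    k=(l==i)&(d["range_z"]>0)
    z=P[k][:,2] if k.any() else np.zeros(1)
    print(i,st[i].tolist(),np.round(c[i],1),"z",np.round(np.percentile(z,[5,50,95]),1), np.round(np.median(P[k],0)[:2]))
k=(d["range_z"]>0); t=P[300:320,150:190][k[300:320,150:190]]; print("table z",t[:,2].mean(),t[:,2].std())
big=cv2.resize(d["color"][120:290,40:480],None,fx=1.8,fy=1.8,interpolation=cv2.INTER_CUBIC);cv2.imwrite("pics/crop0.png",big)
cv2.imwrite("pics/mask0.png",m*255)
E
```

```text
1 [0, 0, 107, 17, 700] [69.5  7.1] z [-267.  -258.8    0.3] [1171.  592.]
3 [347, 0, 86, 17, 1133] [389.    6.8] z [-282.4 -259.5 -251.9] [1169. -431.]
12 [442, 15, 70, 1, 70] [476.5  15. ] z [-3.4 -0.5  3.1] [ 995. -592.]
13 [165, 16, 131, 1, 131] [230.  16.] z [-3.2  0.3  5. ] [993.  63.]
18 [249, 23, 199, 68, 12898] [346.8  56.6] z [13.8 22.3 73. ] [ 853. -236.]
21 [471, 52, 41, 191, 1498] [500.8 161.1] z [ 0.6 24.5 76.4] [ 594. -610.]
22 [506, 64, 6, 35, 158] [508.9  80.6] z [34.7 51.1 78.5] [ 795. -632.]
23 [356, 93, 15, 22, 227] [362.8 103.8] z [-0.3  6.8 11.1] [ 749. -280.]
24 [172, 97, 23, 26, 167] [186.5 108.6] z [-1.   7.9 16.8] [740. 168.]
27 [325, 107, 17, 23, 102] [335.4 118. ] z [-0.8  4.2 10.4] [ 711. -210.]
29 [210, 109, 84, 62, 1644] [256.7 138.7] z [-0.3 24.9 31.4] [655. -29.]
31 [52, 150, 93, 69, 1782] [105.1 184.5] z [-0.4 17.8 30.9] [535. 338.]
32 [153, 159, 34, 34, 758] [168.5 175.8] z [-0.7 19.3 33.8] [561. 214.]
33 [374, 161, 88, 59, 1817] [420.4 189.5] z [-0.9 22.2 34.3] [ 525. -429.]
41 [324, 164, 21, 20, 292] [334.4 173.1] z [-0.4 32.4 56.8] [ 562. -197.]
52 [240, 199, 29, 33, 478] [254.4 214.9] z [-1.6 21.1 28.2] [462.  -1.]
78 [294, 218, 39, 26, 680] [313.2 230.6] z [-1.5  8.9 12.8] [ 424. -147.]
79 [193, 220, 17, 18, 241] [200.9 228.5] z [-0.9 21.2 56.1] [428. 126.]
88 [125, 244, 30, 29, 353] [138.2 258. ] z [-0.4 35.6 44.3] [357. 280.]
89 [449, 244, 42, 41, 367] [468.  264.3] z [-0.9  9.7 14.6] [ 343. -522.]
90 [361, 246, 27, 19, 325] [374.2 255.1] z [-0.1 27.  34.1] [ 365. -290.]
117 [261, 335, 37, 49, 100] [274.8 359.3] z [ -2.3 158.5 180.4] [148. -35.]
129 [209, 345, 32, 34, 116] [221.7 357.7] z [225.3 246.7 270.7] [177.  57.]
135 [240, 350, 25, 26, 50] [255.8 360.7] z [205.9 235.1 241.6] [165. -11.]
136 [192, 353, 8, 31, 54] [195.2 366.8] z [ -2.2   2.3 185. ] [115. 133.]
table z 0.3820386422916331 2.1622250851697116
```

View pics/crop0.png

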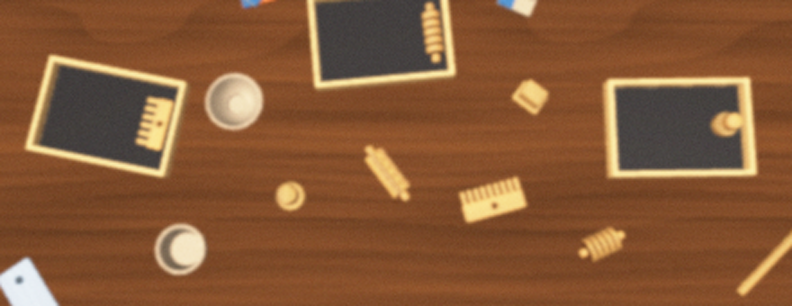

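View pics/mask0.png

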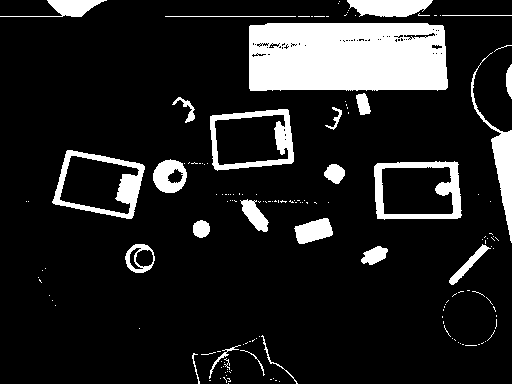

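```bash
cat >> h.py <<'E'
def rect(d,comp,h):
    cs,_=cv2.findContours(comp.astype(np.uint8),cv2.RETR_EXTERNAL,cv2.CHAIN_APPROX_NONE)
    c=max(cs,key=cv2.contourArea)[:,0]
    w=plane(d,c,h)[:,:2].astype(np.float32)
    (cx,cy),(a,b),an=cv2.minAreaRect(w)
    if a<b: a,b,an=b,a,an+90
    return np.array([cx,cy]),(a,b),(an+90)%180-90   # an = direction of long side, deg
E
python3 - <<'E'
from h import *
d=np.load("top0.npz");P=cloud(d);m=wood(d)
n,l,st,c=cv2.connectedComponentsWithStats(m)
for nm,i,h in [("tray_rollers",29,28),("tray_combs",31,28),("tray_stamps",33,28),("bowl_wide",32,32),("bowl_deep",88,42),("roller_long",52,13),("comb",78,10),("roller_short",90,16),("stampb",41,54),("stampb",41,16),("stampr",79,54),("stampr",79,18)]:
    cmp=(l==i).astype(np.uint8)
    cmp=cv2.morphologyEx(cmp,cv2.MORPH_OPEN,np.ones((2,2),np.uint8))
    ce,ab,an=rect(d,cmp,h); print(nm,np.round(ce,1),np.round(ab,1),round(an,1))
for nm,uv in [("comb in",(126,188)),("roll in",(280,138)),("st in",(446,187))]: print(nm,np.round(plane(d,uv,20)[0,:2]))
for i,h in ((41,45),(79,45)):
    k=(l==i)&(P[...,2]>h); v,u=np.nonzero(k); print(i,k.sum(),np.round(plane(d,[u.mean(),v.mean()],54),1))
for (nm,a,b) in [("stampb",(305,145),(365,200)),("stampr",(175,205),(225,250)),("rl",(225,185),(285,245)),("rs",(345,230),(405,280))]:
    cv2.imwrite(f"pics/{nm}.png",cv2.resize(d["color"][a[1]:b[1],a[0]:b[0]],None,fx=8,fy=8,interpolation=cv2.INTER_CUBIC))
im=[cv2.resize(cv2.imread(f"pics/{n}.png"),(380,290)) for n in ("stampb","stampr","rl","rs")]
cv2.imwrite("pics/four.png",np.vstack([np.hstack(im[:2]),np.hstack(im[2:])]))
E
```

```text
tray_rollers [648.3   4.4] [202.5 141.3] -84.7
tray_combs [536.2 378.5] [202.5 140.4] 78.6
tray_stamps [ 521.6 -402.4] [207.8 140.8] 90.0
bowl_wide [554.3 203.8] [81.3 79.6] 90.0
bowl_deep [355.3 268.9] [67.  65.7] -90.0
roller_long [459.5  -4.8] [96.1 36. ] 35.7
comb [ 422.1 -148.7] [89.7 47.1] -74.6
roller_short [ 362.4 -294.6] [70.1 33.9] -64.1
stampb [ 557.9 -196.7] [44.4 42.2] 55.6
stampb [ 564.7 -203.1] [45.9 43.7] 55.6
stampr [424.3 121.5] [40.2 37.9] 0.8
stampr [426.4 125.9] [41.5 39.2] 0.8
comb in [529. 315.]
roll in [655. -66.]
st in [ 531. -474.]
41 132 [[ 564.3 -198.5   54. ]]
79 98 [[428.9 128.4  54. ]]
```

View pics/four.png

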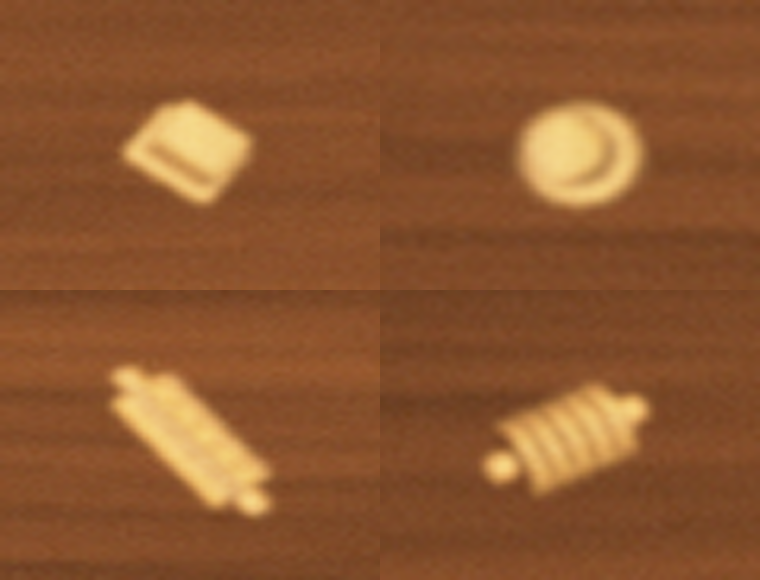

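```bash
cat >> h.py <<'E'
def go(x,y,z,ang):
    from bench import r
    s=r.read_state();R=s["tcp_rot"];p=s["ee_pos"]
    cur=np.degrees(np.arctan2(R[1,1],R[0,1]))
    t=R.T@(np.array([x,y,z])-p)/40
    for a in (ang,ang+180):
        dl=(a-cur+180)%360-180
        q1=np.degrees(np.arctan2(y,x))
        print("from",np.round(p,1),"ang %.1f"%cur,"t=9dec",np.round(t,3),"spin %.2f"%(-dl/6),"q6=%.0f"%(s["qpos"][5]+ -dl+ (q1-s["qpos"][0])))
E
python3 - <<'E'
from h import *
d=np.load("wrist0.npz");T=np.linalg.inv(d["world_to_cam"]);print(T[:3,3])
go(362,-294,150,25.9)
E
```

```text
[ 216.4123334  -510.2932246   373.90854655]
from [ 150.3 -528.9  230.7] ang -74.1 t=9dec [ 6.697 -4.2    2.023] spin -16.67 q6=25
from [ 150.3 -528.9  230.7] ang -74.1 t=9dec [ 6.697 -4.2    2.023] spin 13.33 q6=205
```

Emit:
carry_out:
  motion:
    - [0, 6.7, -4.2, 2.0, -1.4]
    - [0, 6.7, -4.2, 2.0, -2.8]
    - [0, 6.7, -4.2, 2.0, -4.2]
    - [0, 6.7, -4.2, 2.0, -5.6]
    - [0, 6.7, -4.2, 2.0, -7]
    - [0, 6.7, -4.2, 2.0, -8.4]
    - [0, 6.7, -4.2, 2.0, -9.8]
    - [0, 6.7, -4.2, 2.0, -11.2]
    - [0, 6.7, -4.2, 2.0, -12.6]
    - [0, 6.7, -4.2, 2.0, -14]

```text
time: 1.15
ee_pos: [362.3, -293.7, 151.0]
tcp_rot: [[-0.178, 0.984, -0.0], [0.984, 0.178, 0.0], [0.0, -0.0, -1.0]]
force: [0.4, -0.2, 0.1]
width: 85.3
```

Emit:
carry_out:
  motion:
    - [0, 0, 0, 0, -1.4]
    - [0, 0, 0, 0, -2.7]
    - [0, 0, 0, 0, -2.7]

```text
time: 1.45
ee_pos: [362.1, -294.1, 151.1]
tcp_rot: [[-0.441, 0.897, -0.0], [0.897, 0.441, 0.0], [0.0, -0.0, -1.0]]
force: [-0.6, -0.7, -0.1]
width: 85.3
```

Run:
```python
from h import *
from bench import r
d=r.get_image("wrist");cv2.imwrite("pics/w1.png",d["color"]);np.savez("w1.npz",**d)
go(362,-294,150,25.9);print(r.read_state()["qpos"],r.read_state()["time"])
```

```text
from [ 362.1 -294.1  151.1] ang 25.9 t=9dec [ 0.004 -0.001  0.028] spin -0.00 q6=25
from [ 362.1 -294.1  151.1] ang 25.9 t=9dec [ 0.004 -0.001  0.028] spin 30.00 q6=205
[-3.90876762e+01 -7.30003631e+00 -1.08705467e+01  8.64481999e+01
 -3.39330593e-04  2.50208633e+01] 1.5
```

View pics/w1.png

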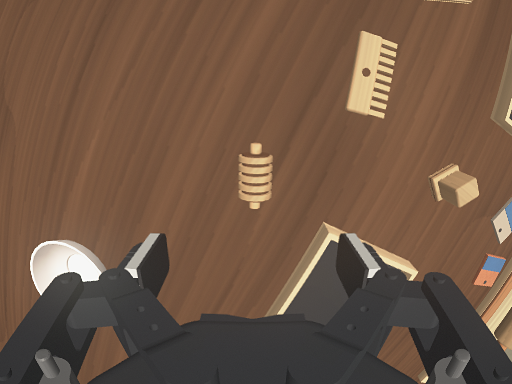

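The wrist view shows roller_short at about (255,176), upright in the picture so the jaws are aligned; comb at (372,75), block stamp at (455,186), and tray_stamps behind the right finger.

```bash
cat >> h.py <<'E'
def wplane(d,uv,h):
    K=d["camera_matrix"];T=np.linalg.inv(d["world_to_cam"]);uv=np.atleast_2d(np.asarray(uv,float))
    q=(uv-K[:2,2])/K[0,0];th=np.linalg.norm(q,axis=1)
    ray=np.c_[q*(np.sin(th)/np.maximum(th,1e-9))[:,None],np.cos(th)]@T[:3,:3].T
    return T[:3,3]+ray*((h-T[2,3])/ray[:,2])[:,None]
def wrect(d,box,h,smax=None,pr=True):
    u0,v0,u1,v1=box
    hsv=cv2.cvtColor(d["color"],cv2.COLOR_BGR2HSV)
    m=((hsv[...,0]>10)&(hsv[...,0]<30)&(hsv[...,2]>125)&(hsv[...,1]>40)).astype(np.uint8)
    mm=np.zeros_like(m);mm[v0:v1,u0:u1]=m[v0:v1,u0:u1]
    mm=cv2.morphologyEx(mm,cv2.MORPH_CLOSE,np.ones((5,5),np.uint8))
    cs,_=cv2.findContours(mm,cv2.RETR_EXTERNAL,cv2.CHAIN_APPROX_NONE)
    c=max(cs,key=cv2.contourArea)[:,0]
    w=wplane(d,c,h)[:,:2].astype(np.float32)
    (cx,cy),(a,b),an=cv2.minAreaRect(w)
    if a<b: a,b,an=b,a,an+90
    print("px",c.min(0),c.max(0),"rect h",h,np.round([cx,cy],1),np.round([a,b],1),"%.1f"%((an+90)%180-90))
    return c
E
python3 - <<'E'
from h import *
d=np.load("w1.npz")
print(d["color"][176,255],d["color"][100,200],d["color"][180,245])
wrect(d,(225,130,290,220),16)
wrect(d,(225,130,290,220),22)
wrect(d,(330,20,410,130),10)
wrect(d,(425,155,485,215),16)
E
```

```text
[ 72  99 134] [ 64  86 118] [122 170 211]
px [225 130] [289 219] rect h 16 [ 368.5 -292.9] [94.9 50.4] -77.1
px [225 130] [289 219] rect h 22 [ 367.7 -291.6] [92.8 49.3] -77.1
px [345  30] [409 129] rect h 10 [ 429.5 -143.7] [112.   59.5] -74.2
px [425 155] [484 214] rect h 16 [ 573.7 -197.9] [93.6 71.9] 28.8
```

```bash
sed -i 's/hsv\[...,2\]>125/hsv[...,2]>158/' h.py
python3 - <<'E'
from h import *
d=np.load("w1.npz")
wrect(d,(225,130,290,220),16)
wrect(d,(225,130,290,220),22)
wrect(d,(330,20,410,130),10)
wrect(d,(425,155,485,215),16)
E
```

```text
px [239 143] [272 208] rect h 16 [ 363.5 -291.4] [64.7 31.4] -64.4
px [239 143] [272 208] rect h 22 [ 362.8 -290.1] [63.3 30.7] -64.4
px [347  31] [397 118] rect h 10 [ 422.6 -146.7] [84.  42.4] -74.6
px [429 164] [478 206] rect h 16 [ 575.9 -196.4] [86.8 45.1] 12.6
```

Emit:
carry_out:
  motion:
    - [0, 0.03, 0.05, 1.2, 0]
    - [0, 0.03, 0.05, 2.2, 0]
    - [0, 0.03, 0.05, 2.9, 0]
    - [0, 0.03, 0.05, 3.3, 0]
    - [0, 0.03, 0.05, 3.55, 0]
    - [0, 0.03, 0.05, 3.65, 0]
    - [1, 0.03, 0.05, 3.65, 0]
    - [1, 0.03, 0.05, 3.65, 0]
    - [1, 0.03, 0.05, 3.65, 0]
    - [1, 0.03, 0.05, 3.65, 0]

```text
time: 2.5
ee_pos: [364.0, -292.7, 6.3]
tcp_rot: [[-0.439, 0.898, 0.001], [0.898, 0.439, -0.001], [-0.002, 0.001, -1.0]]
force: [1.2, -0.2, 1.9]
width: 30.4
```

Emit:
carry_out:
  motion:
    - [1, 0, 0, 0, 0]
    - [1, 0, 0, 0, 0]
    - [1, 0, 0, 0, 0]

```text
time: 2.8
ee_pos: [364.0, -292.7, 6.3]
tcp_rot: [[-0.439, 0.898, 0.001], [0.898, 0.439, -0.001], [-0.002, 0.001, -1.0]]
force: [0.0, 0.6, 6.0]
width: 30.8
```

Run:
```python
from h import *
go(649,-3.6,110,95.3)
```

```text
from [ 364.  -292.7    6.3] ang 26.1 t=9dec [ 3.36   9.577 -2.59 ] spin -11.54 q6=-6
from [ 364.  -292.7    6.3] ang 26.1 t=9dec [ 3.36   9.577 -2.59 ] spin 18.46 q6=174
```

Emit:
carry_out:
  motion:
    - [1, 0, 0, -0.3, 0]
    - [1, 0, 0, -1, 0]
    - [1, 0, 0, -2, 0]
    - [1, 0.2, 0.6, -2.6, -1]
    - [1, 0.6, 1.7, -2.6, -2.4]
    - [1, 1.0, 2.8, -2.6, -3.8]
    - [1, 1.4, 3.9, -2.6, -5.2]
    - [1, 1.8, 5.0, -2.6, -6.6]
    - [1, 2.2, 6.1, -2.6, -8]
    - [1, 2.5, 7.0, -2.6, -9.4]

```text
time: 3.8
ee_pos: [572.5, -77.3, 110.1]
tcp_rot: [[-0.992, 0.124, 0.001], [0.124, 0.992, 0.0], [-0.001, 0.0, -1.0]]
force: [0.6, -0.7, -0.1]
width: 30.7
```

Run:
```python
from h import *
from bench import r
go(649,-3.6,110,95.3)
d=r.get_image("wrist");cv2.imwrite("pics/w2.png",d["color"]);np.savez("w2.npz",**d)
```

```text
from [572.5 -77.3 110.1] ang 82.9 t=9dec [-1.67   2.065  0.003] spin -2.07 q6=-6
from [572.5 -77.3 110.1] ang 82.9 t=9dec [-1.67   2.065  0.003] spin 27.93 q6=174
```

View pics/w2.png

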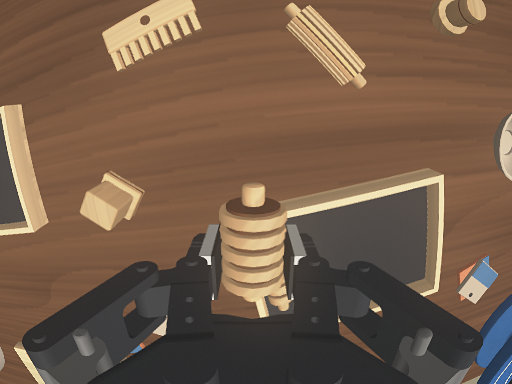

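Run:
```python
from h import *
d=np.load("w2.npz")
print(np.round(wplane(d,[(444,174),(438,291),(290,207)],28),1))
wrect(d,(270,0,380,95),13)
wrect(d,(95,0,215,75),10)
wrect(d,(75,165,150,235),16)
cv2.imwrite("pics/w2c.png",cv2.resize(d["color"][150:310,60:460],None,fx=2,fy=2))
# tray from top via inner dark liner
t=np.load("top0.npz");hsv=cv2.cvtColor(t["color"],cv2.COLOR_BGR2HSV)
dk=((hsv[...,2]<90)&(hsv[...,1]<110)).astype(np.uint8)
for nm,(u0,v0,u1,v1) in {"rollers":(205,105,300,175),"combs":(50,145,150,222),"stamps":(370,158,465,222)}.items():
    mm=np.zeros_like(dk);mm[v0:v1,u0:u1]=dk[v0:v1,u0:u1]
    ce,ab,an=rect(t,mm,14);print(nm,np.round(ce,1),np.round(ab,1),round(an,1))
```

```text
[[575.7  97.5  28. ]
 [707.9 109.4  28. ]
 [586.7 -48.3  28. ]]
px [285   3] [366  87] rect h 13 [459.1  -2.5] [91.2 29.3] 37.2
px [102   0] [201  70] rect h 10 [ 423.1 -145.6] [84.9 44. ] -72.9
px [ 80 171] [144 230] rect h 16 [ 567.5 -208.4] [57.2 52.5] -37.7
rollers [653.2   6.6] [170.6 108.4] -84.7
combs [539.1 382.9] [165.9 111.5] 78.7
stamps [ 523.3 -403.6] [164.2 110.3] -89.0
```

View pics/w2c.png

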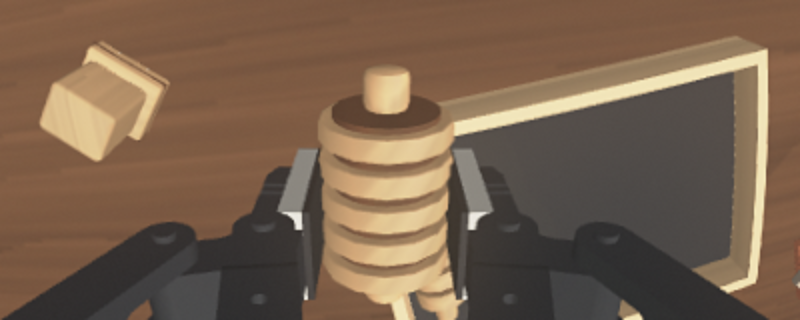

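Run:
```python
from h import *
go(651.7,-1.5,40,95.3)
```

```text
from [575.3 -74.2 109.5] ang 83.5 t=9dec [-1.689  2.02   1.744] spin -1.97 q6=-5
from [575.3 -74.2 109.5] ang 83.5 t=9dec [-1.689  2.02   1.744] spin 28.03 q6=175
```

Emit:
carry_out:
  motion:
    - [1, -0.4, 0.5, 0, -0.6]
    - [1, -0.8, 1.0, 0, -1.2]
    - [1, -1.2, 1.5, 0, -1.8]
    - [1, -1.6, 1.9, 0, -2.1]
    - [1, -1.75, 2.05, 0, -2.1]
    - [1, -1.75, 2.05, 0.5, -2.1]
    - [1, -1.75, 2.05, 1.0, -2.1]
    - [1, -1.75, 2.05, 1.4, -2.1]
    - [1, -1.75, 2.05, 1.7, -2.1]
    - [1, -1.75, 2.05, 1.7, -2.1]

```text
time: 4.85
ee_pos: [650.1, -7.6, 39.5]
tcp_rot: [[-0.996, -0.087, -0.003], [-0.087, 0.996, -0.0], [0.003, 0.0, -1.0]]
force: [-0.0, 0.0, -0.9]
width: 30.5
```

Run:
```python
from h import *
from bench import r
d=r.get_image("wrist");cv2.imwrite("pics/w3.png",d["color"]);np.savez("w3.npz",**d)
go(651.7,-1.5,12.8,95.3)
```

```text
from [650.7  -7.6  40.9] ang 95.0 t=9dec [-0.039  0.148  0.702] spin -0.05 q6=-5
from [650.7  -7.6  40.9] ang 95.0 t=9dec [-0.039  0.148  0.702] spin 29.95 q6=175
```

View pics/w3.png

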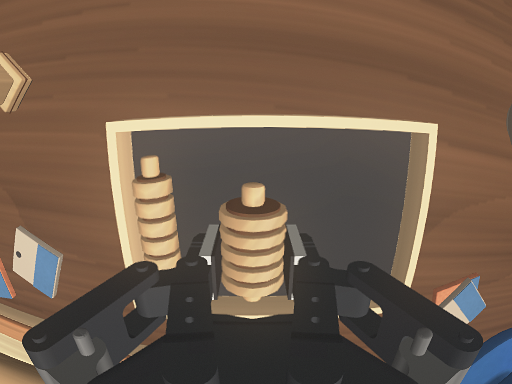

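Emit:
carry_out:
  motion:
    - [1, -0.03, 0.1, 0.2, 0]
    - [1, -0.03, 0.15, 0.4, 0]
    - [1, -0.03, 0.15, 0.55, 0]
    - [1, -0.03, 0.15, 0.64, 0]
    - [1, -0.03, 0.15, 0.68, 0]
    - [1, -0.03, 0.15, 0.7, 0]
    - [1, -0.03, 0.15, 0.7, 0]

```text
time: 5.6
ee_pos: [652.0, -1.3, 13.4]
tcp_rot: [[-0.996, -0.088, 0.0], [-0.088, 0.996, -0.0], [-0.0, -0.0, -1.0]]
force: [0.0, -1.0, -0.1]
width: 30.7
```

Emit:
carry_out:
  motion:
    - [1, 0, 0, 0.02, 0]
    - [1, 0, 0, 0.03, 0]
    - [0.55, 0, 0, 0.03, 0]
    - [0.45, 0, 0, 0.03, 0]
    - [0.45, 0, 0, 0.03, 0]
    - [0.45, 0, 0, -0.2, 0]
    - [0.45, 0, 0, -0.8, 0]
    - [0.45, 0, 0, -1.8, 0]
    - [0.45, 0, 0, -2.8, 0]
    - [0.2, 0, 0, -2.8, 0]

```text
time: 6.6
ee_pos: [654.3, -1.2, 132.9]
tcp_rot: [[-0.996, -0.088, 0.01], [-0.088, 0.996, -0.0], [-0.01, -0.001, -1.0]]
force: [-0.7, 0.2, 0.9]
width: 60.1
```

Run:
```python
from h import *
from bench import r
d=r.get_image("wrist");cv2.imwrite("pics/w4.png",d["color"]);np.savez("w4.npz",**d)
go(459.1,-3,110,37.0+90)
```

```text
from [653.5  -1.2 129.6] ang 95.1 t=9dec [4.849 0.385 0.459] spin -5.32 q6=-37
from [653.5  -1.2 129.6] ang 95.1 t=9dec [4.849 0.385 0.459] spin 24.68 q6=143
```

View pics/w4.png

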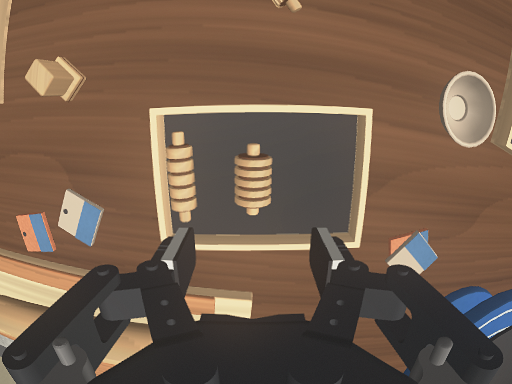

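Emit:
carry_out:
  motion:
    - [0, 0.8, 0.1, 0, -1]
    - [0, 1.9, 0.2, 0, -2.2]
    - [0, 3.0, 0.3, 0, -3.5]
    - [0, 4.0, 0.38, 0, -4.7]
    - [0, 4.6, 0.38, 0, -5.3]
    - [0, 4.8, 0.38, 0, -5.3]
    - [0, 4.8, 0.38, 0, -5.3]

```text
time: 7.35
ee_pos: [459.0, -3.1, 125.4]
tcp_rot: [[-0.801, -0.598, 0.001], [-0.598, 0.801, -0.0], [-0.001, -0.0, -1.0]]
force: [0.4, 0.1, 0.9]
width: 85.6
```

Run:
```python
from h import *
from bench import r
d=r.get_image("wrist");cv2.imwrite("pics/w5.png",d["color"]);np.savez("w5.npz",**d)
wrect(d,(210,110,310,240),13)
go(459.1,-3,5,37.0+90)
```

```text
px [236 135] [267 233] rect h 13 [460.5  -2.2] [91.5 27.6] 37.5
from [459.8  -3.  125.3] ang 126.8 t=9dec [0.016 0.013 3.008] spin -0.04 q6=-37
from [459.8  -3.  125.3] ang 126.8 t=9dec [0.016 0.013 3.008] spin 29.96 q6=143
```

View pics/w5.png

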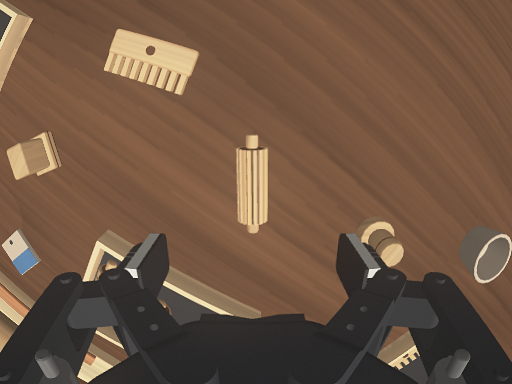

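Emit:
carry_out:
  motion:
    - [0, -0.03, 0, 0.9, -0.1]
    - [0, -0.03, 0, 1.8, -0.1]
    - [0, -0.03, 0, 2.5, -0.1]
    - [0, -0.03, 0, 2.85, -0.1]
    - [0, -0.03, 0, 3.02, -0.1]
    - [0.6, -0.03, 0, 3.02, -0.1]
    - [1, -0.03, 0, 3.02, -0.1]
    - [1, -0.03, 0, 3.02, -0.1]
    - [1, -0.03, 0, 3.02, -0.1]
    - [1, -0.03, 0, 3.02, -0.1]

```text
time: 8.4
ee_pos: [461.1, -2.3, 5.7]
tcp_rot: [[-0.794, -0.608, 0.002], [-0.608, 0.794, -0.0], [-0.002, -0.001, -1.0]]
force: [-1.2, -0.0, 6.4]
width: 24.6
```

Emit:
carry_out:
  motion:
    - [1, 0, 0, 0, 0]
    - [1, 0, 0, 0, 0]
    - [1, 0, 0, 0, 0]

```text
time: 8.7
ee_pos: [461.1, -2.3, 5.7]
tcp_rot: [[-0.794, -0.608, 0.002], [-0.608, 0.794, -0.0], [-0.002, -0.001, -1.0]]
force: [-0.6, -0.6, 7.1]
width: 24.5
```

Run:
```python
from h import *
a=np.radians(95.3);print(651+48*np.cos(a),6.5+48*np.sin(a))
go(651+48*np.cos(a),6.5+48*np.sin(a),11.5,95.3)
```

```text
646.566211802565 54.29478551285994
from [461.1  -2.3   5.7] ang 127.5 t=9dec [-4.542 -1.696 -0.134] spin 5.36 q6=-0
from [461.1  -2.3   5.7] ang 127.5 t=9dec [-4.542 -1.696 -0.134] spin -24.64 q6=-180
```

Emit:
carry_out:
  motion:
    - [1, 0, 0, -0.3, 0]
    - [1, 0, 0, -1, 0]
    - [1, 0, 0, -2, 0]
    - [1, -0.6, -0.2, -2.2, 0.7]
    - [1, -1.5, -0.6, -2.2, 1.9]
    - [1, -2.5, -1.0, -2.2, 3.1]
    - [1, -3.5, -1.3, -2.2, 4.3]
    - [1, -4.2, -1.6, -2.2, 5.3]
    - [1, -4.52, -1.7, -2.2, 5.36]
    - [1, -4.52, -1.7, -2.2, 5.36]

```text
time: 9.7
ee_pos: [646.2, 54.3, 92.3]
tcp_rot: [[-0.996, -0.093, -0.0], [-0.093, 0.996, 0.0], [0.0, 0.0, -1.0]]
force: [0.2, 0.2, -0.8]
width: 24.3
```

Emit:
carry_out:
  motion:
    - [1, 0, 0, 0.5, 0]
    - [1, 0, 0, 1.0, 0]
    - [1, 0, 0, 1.3, 0]
    - [1, 0, 0, 1.55, 0]
    - [1, 0, 0, 1.6, 0]
    - [1, 0, 0, 1.6, 0]

```text
time: 10.3
ee_pos: [645.1, 53.6, 28.9]
tcp_rot: [[-0.996, -0.092, 0.0], [-0.092, 0.996, 0.0], [-0.0, -0.0, -1.0]]
force: [0.1, -0.2, -0.2]
width: 24.2
```

Run:
```python
from h import *
from bench import r
d=r.get_image("wrist");cv2.imwrite("pics/w6.png",d["color"])
go(646.6,54.3,11.7,95.3)
```

```text
from [645.4  53.7  29.3] ang 95.3 t=9dec [-0.032  0.013  0.441] spin -0.00 q6=-0
from [645.4  53.7  29.3] ang 95.3 t=9dec [-0.032  0.013  0.441] spin 30.00 q6=180
```

View pics/w6.png

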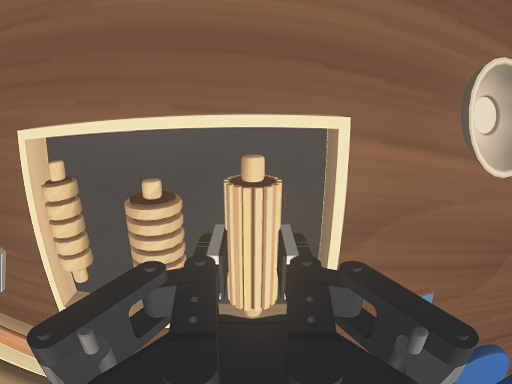

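Emit:
carry_out:
  motion:
    - [1, -0.03, 0.02, 0.15, 0]
    - [1, -0.03, 0.02, 0.28, 0]
    - [1, -0.03, 0.02, 0.36, 0]
    - [1, -0.03, 0.02, 0.41, 0]
    - [1, -0.03, 0.02, 0.43, 0]
    - [1, -0.03, 0.02, 0.43, 0]

```text
time: 10.95
ee_pos: [646.2, 54.6, 11.8]
tcp_rot: [[-0.996, -0.092, 0.0], [-0.092, 0.996, 0.0], [-0.0, 0.0, -1.0]]
force: [-1.5, -0.8, 4.4]
width: 24.2
```

Touching the floor (force 4 N); releasing with a small opening.

Emit:
carry_out:
  motion:
    - [0.64, 0, 0, 0, 0]
    - [0.57, 0, 0, 0, 0]
    - [0.55, 0, 0, 0, 0]
    - [0.55, 0, 0, 0, 0]
    - [0.55, 0, 0, -0.2, 0]
    - [0.55, 0, 0, -0.8, 0]
    - [0.55, 0, 0, -1.8, 0]
    - [0.55, 0, 0, -2.8, 0]
    - [0.1, 0, 0, -2.8, 0]

```text
time: 11.85
ee_pos: [648.7, 54.8, 130.7]
tcp_rot: [[-0.996, -0.092, 0.01], [-0.092, 0.996, 0.001], [-0.01, -0.0, -1.0]]
force: [0.4, 0.2, 0.7]
width: 51.7
```

Run:
```python
from h import *
from bench import r
d=r.get_image("wrist");cv2.imwrite("pics/w7.png",d["color"])
go(422.8,-146.5,120,-74.4+90)
```

```text
from [647.9  54.7 127.5] ang 95.3 t=9dec [ 6.07  -4.489  0.149] spin 13.28 q6=55
from [647.9  54.7 127.5] ang 95.3 t=9dec [ 6.07  -4.489  0.149] spin -16.72 q6=-125
```

View pics/w7.png

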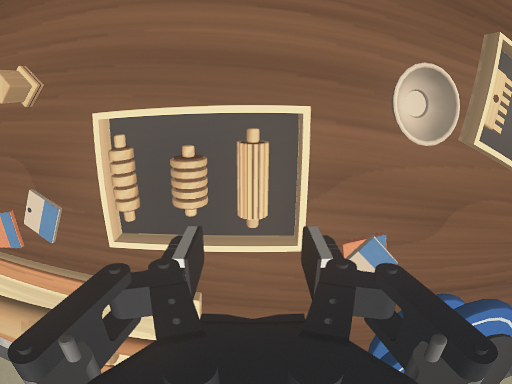

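Emit:
carry_out:
  motion:
    - [0, 0.6, -0.5, 0, 1.4]
    - [0, 1.4, -1.0, 0, 2.8]
    - [0, 2.2, -1.6, 0, 4.2]
    - [0, 3.0, -2.2, 0, 5.6]
    - [0, 3.7, -2.7, 0, 7]
    - [0, 4.4, -3.2, 0, 8.4]
    - [0, 5.1, -3.7, 0, 9.8]
    - [0, 5.7, -4.2, 0, 11.2]
    - [0, 6.04, -4.48, 0, 12.6]
    - [0, 6.04, -4.48, 0, 13.3]

```text
time: 12.9
ee_pos: [420.5, -147.3, 122.9]
tcp_rot: [[-0.26, 0.966, -0.001], [0.966, 0.26, -0.0], [0.0, -0.001, -1.0]]
force: [0.9, 0.4, -0.2]
width: 85.3
```

Emit:
carry_out:
  motion:
    - [0, 0, 0, 0, 0]
    - [0.2, 0, 0, 0, 0]

```text
time: 13.1
ee_pos: [422.1, -146.0, 122.9]
tcp_rot: [[-0.27, 0.963, -0.0], [0.963, 0.27, 0.0], [0.0, -0.0, -1.0]]
force: [0.2, 1.1, -0.4]
width: 73.7
```

Run:
```python
from h import *
from bench import r
d=r.get_image("wrist");cv2.imwrite("pics/w8.png",d["color"]);np.savez("w8.npz",**d)
wrect(d,(200,100,310,240),10)
go(422.8,-146.5,3,-74.4+90)
```

```text
px [230 137] [277 227] rect h 10 [ 422.7 -145.7] [83.8 41.9] -74.5
from [ 422.2 -145.9  122.9] ang 15.6 t=9dec [-0.019  0.011  2.998] spin 0.01 q6=55
from [ 422.2 -145.9  122.9] ang 15.6 t=9dec [-0.019  0.011  2.998] spin -29.99 q6=-125
```

View pics/w8.png

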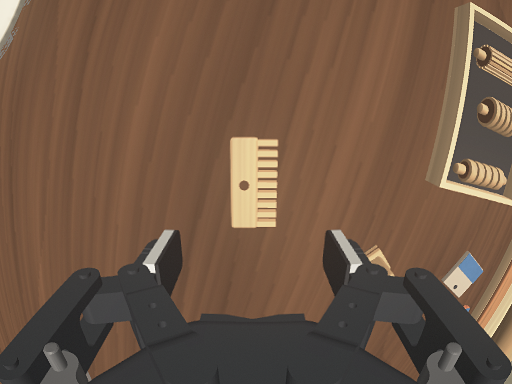

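Emit:
carry_out:
  motion:
    - [0.35, 0, 0.01, 0.9, 0]
    - [0.35, 0, 0.01, 1.8, 0]
    - [0.35, 0, 0.01, 2.5, 0]
    - [0.35, 0, 0.01, 2.8, 0]
    - [0.35, 0, 0.01, 2.92, 0]
    - [0.35, 0, 0.01, 2.98, 0]
    - [0.35, 0, 0.01, 3.0, 0]
    - [0.35, 0, 0.01, 3.0, 0]

```text
time: 13.95
ee_pos: [423.3, -146.3, 4.3]
tcp_rot: [[-0.267, 0.964, 0.001], [0.964, 0.267, -0.0], [-0.001, 0.001, -1.0]]
force: [0.4, 0.1, -0.5]
width: 55.7
```

Emit:
carry_out:
  motion:
    - [0.35, 0, 0, 0.03, 0]
    - [0.35, 0, 0, 0.06, 0]
    - [0.45, 0, 0, 0.06, 0]
    - [0.6, 0, 0, 0.06, 0]
    - [1, 0, 0, 0.06, 0]
    - [1, 0, 0, 0.06, 0]
    - [1, 0, 0, 0.06, 0]
    - [1, 0, 0, 0.06, 0]
    - [1, 0, 0, 0.06, 0]

```text
time: 14.85
ee_pos: [422.8, -146.1, 1.3]
tcp_rot: [[-0.267, 0.964, 0.001], [0.964, 0.267, -0.0], [-0.0, 0.0, -1.0]]
force: [-0.8, 0.4, 5.5]
width: 39.6
```

Run:
```python
from h import *
# tray_combs: centre from top rect / liner
c=np.array([538,381.]);a=np.radians(78.6);t=c+25*np.array([np.cos(a),np.sin(a)]);print(t)
go(*t,100,78.6)
```

```text
[542.94143351 405.50677937]
from [ 422.8 -146.1    1.3] ang 15.5 t=9dec [12.486  6.58  -2.467] spin -10.52 q6=48
from [ 422.8 -146.1    1.3] ang 15.5 t=9dec [12.486  6.58  -2.467] spin 19.48 q6=228
```

Emit:
carry_out:
  motion:
    - [1, 0, 0, -0.15, 0]
    - [1, 0, 0, -0.7, 0]
    - [1, 0, 0, -1.6, 0]
    - [1, 0.5, 0.3, -2.5, -0.4]
    - [1, 1.4, 0.75, -2.5, -1.4]
    - [1, 2.4, 1.27, -2.5, -2.4]
    - [1, 3.4, 1.8, -2.5, -3.4]
    - [1, 4.4, 2.3, -2.5, -4.4]
    - [1, 5.4, 2.84, -2.5, -5.4]
    - [1, 6.2, 3.27, -2.5, -6]

```text
time: 15.85
ee_pos: [482.4, 130.3, 101.1]
tcp_rot: [[-0.786, 0.619, 0.0], [0.619, 0.786, 0.0], [-0.0, 0.0, -1.0]]
force: [0.0, -1.6, -1.2]
width: 40.3
```

Run:
```python
from h import *
from bench import r
d=r.get_image("wrist");cv2.imwrite("pics/w9.png",d["color"]);np.savez("w9.npz",**d)
go(542.9,405.5,100,78.6)
```

```text
from [483.3 133.8 100.8] ang 52.0 t=9dec [3.003 6.272 0.037] spin -4.43 q6=48
from [483.3 133.8 100.8] ang 52.0 t=9dec [3.003 6.272 0.037] spin 25.57 q6=228
```

View pics/w9.png

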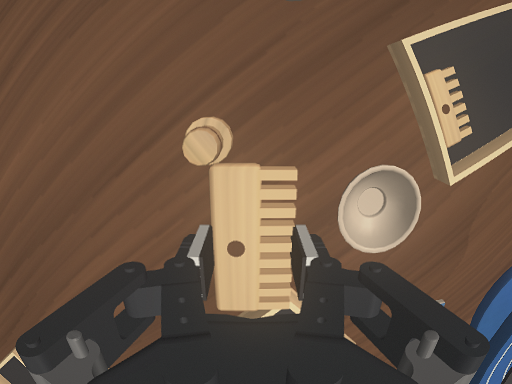

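Emit:
carry_out:
  motion:
    - [1, 0.4, 0.8, 0, -0.7]
    - [1, 0.9, 1.8, 0, -1.6]
    - [1, 1.4, 2.8, 0, -2.5]
    - [1, 1.9, 3.8, 0, -3.4]
    - [1, 2.4, 4.8, 0, -4.2]
    - [1, 2.8, 5.7, 0, -4.5]
    - [1, 3.05, 6.2, 0, -4.5]
    - [1, 3.13, 6.36, 0, -4.5]
    - [1, 3.13, 6.36, 0, -4.5]

```text
time: 16.8
ee_pos: [542.6, 405.2, 100.3]
tcp_rot: [[-0.98, 0.199, -0.001], [0.199, 0.98, -0.001], [0.001, -0.001, -1.0]]
force: [0.5, -0.0, -0.5]
width: 40.1
```

Run:
```python
from h import *
from bench import r
d=r.get_image("wrist");cv2.imwrite("pics/w10.png",d["color"]);np.savez("w10.npz",**d)
go(542.9,405.5,8,78.6)
```

```text
from [542.6 404.3 100.6] ang 78.5 t=9dec [-0.004  0.032  2.315] spin -0.02 q6=48
from [542.6 404.3 100.6] ang 78.5 t=9dec [-0.004  0.032  2.315] spin 29.98 q6=228
```

View pics/w10.png

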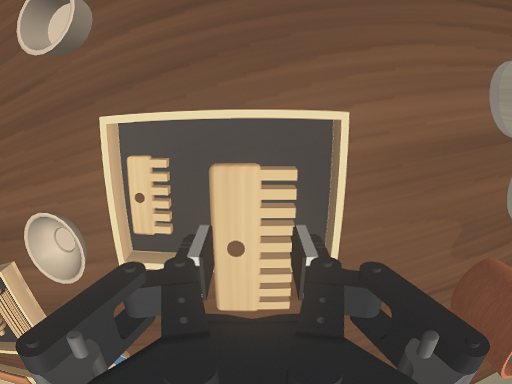

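Run:
```python
from h import *
d=np.load("w10.npz")
p=wplane(d,[(100,117),(349,113)],28)[:,:2];print(p,np.linalg.norm(p[1]-p[0]))
y=(p[1]-p[0])/np.linalg.norm(p[1]-p[0]);print(np.degrees(np.arctan2(y[1],y[0])))
x=np.array([y[1],-y[0]]);c=p.mean(0)+66*x;print(c)
t=np.array([542.6,404.5])-c;print("local",t@x,t@y)
```

```text
[[453.84158583 300.90295461]
 [491.91699848 488.66429324]] 191.58302986329306
78.53665124339095
[537.56272658 381.66671459]
local 0.39887893937503216 23.37892088812193
```

Emit:
carry_out:
  motion:
    - [1, 0, 0, 0.7, 0]
    - [1, 0, 0, 1.4, 0]
    - [1, 0, 0, 1.9, 0]
    - [1, 0, 0, 2.1, 0]
    - [1, 0, 0, 2.2, 0]
    - [1, 0, 0, 2.26, 0]
    - [1, 0, 0, 2.29, 0]
    - [1, 0, 0, 2.29, 0]

```text
time: 17.65
ee_pos: [543.1, 405.1, 10.2]
tcp_rot: [[-0.98, 0.199, 0.001], [0.199, 0.98, 0.001], [-0.001, 0.001, -1.0]]
force: [0.4, 0.7, 0.0]
width: 39.8
```

Emit:
carry_out:
  motion:
    - [1, 0, 0, 0.03, 0]
    - [1, 0, 0, 0.05, 0]
    - [1, 0, 0, 0.06, 0]
    - [1, 0, 0, 0.06, 0]

```text
time: 18.05
ee_pos: [542.9, 405.1, 7.4]
tcp_rot: [[-0.98, 0.199, 0.0], [0.199, 0.98, 0.0], [-0.0, 0.0, -1.0]]
force: [-1.0, -1.2, 3.1]
width: 39.8
```

Emit:
carry_out:
  motion:
    - [0.47, 0, 0, 0, 0]
    - [0.4, 0, 0, 0, 0]
    - [0.36, 0, 0, 0, 0]
    - [0.36, 0, 0, 0, 0]
    - [0.36, 0, 0, -0.2, 0]
    - [0.36, 0, 0, -0.8, 0]
    - [0.36, 0, 0, -1.8, 0]
    - [0.36, 0, 0, -2.8, 0]
    - [0, 0, 0, -3, 0]

```text
time: 18.95
ee_pos: [544.3, 406.0, 133.4]
tcp_rot: [[-0.98, 0.199, 0.006], [0.199, 0.98, 0.005], [-0.005, 0.006, -1.0]]
force: [0.1, 1.0, 0.4]
width: 67.5
```

Run:
```python
from h import *
from bench import r
d=r.get_image("wrist");cv2.imwrite("pics/w11.png",d["color"])
d=np.load("w9.npz")
# stamp_round in w9: top disc of handle & head
cv2.imwrite("pics/w9c.png",cv2.resize(d["color"][105:180,165:250],None,fx=8,fy=8,interpolation=cv2.INTER_CUBIC))
```

```text
(no output)
```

View pics/w11.png

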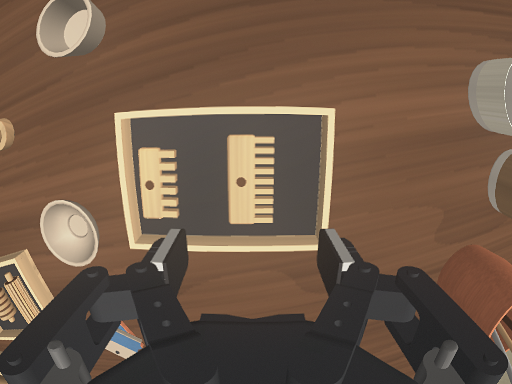

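View pics/w9c.png

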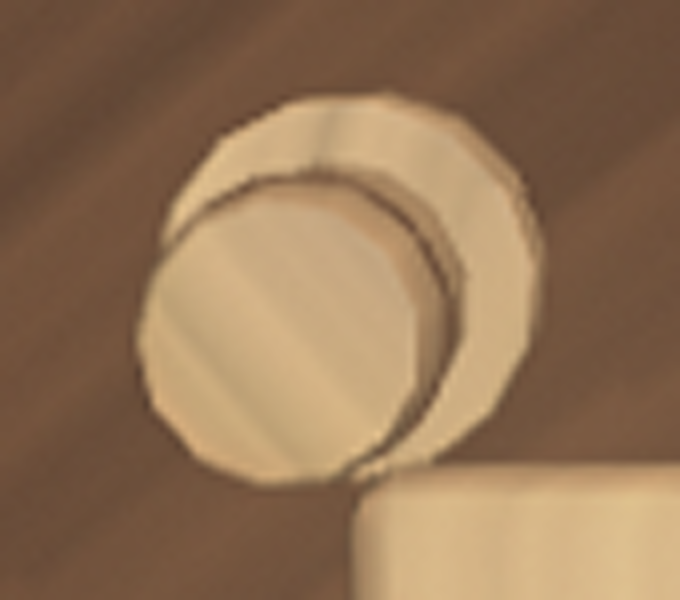

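Run:
```python
from h import *
d=np.load("w9.npz");print(wplane(d,[200,146.9],54))
go(427,126.5,120,40)
```

```text
[[427.39911887 129.99195397  54.        ]]
from [544.2 405.9 132.4] ang 78.5 t=9dec [ 1.479 -7.431  0.263] spin 6.42 q6=67
from [544.2 405.9 132.4] ang 78.5 t=9dec [ 1.479 -7.431  0.263] spin -23.58 q6=-113
```

Emit:
carry_out:
  motion:
    - [0, 0.15, -0.7, 0, 0.7]
    - [0, 0.4, -1.8, 0, 1.8]
    - [0, 0.6, -3.0, 0, 3]
    - [0, 0.85, -4.2, 0, 4.2]
    - [0, 1.1, -5.4, 0, 5.4]
    - [0, 1.3, -6.5, 0, 6.4]
    - [0, 1.43, -7.2, 0, 6.4]
    - [0, 1.46, -7.4, 0, 6.4]
    - [0, 1.46, -7.4, 0, 6.4]

```text
time: 19.9
ee_pos: [426.3, 125.8, 126.7]
tcp_rot: [[-0.643, 0.766, 0.0], [0.766, 0.643, 0.0], [0.0, 0.0, -1.0]]
force: [0.1, -0.3, 0.5]
width: 85.7
```

Run:
```python
from h import *
from bench import r
d=r.get_image("wrist");cv2.imwrite("pics/w12.png",d["color"]);np.savez("w12.npz",**d)
go(427,128,24,40)
```

```text
from [426.7 126.6 126.7] ang 40.1 t=9dec [0.022 0.028 2.567] spin 0.01 q6=67
from [426.7 126.6 126.7] ang 40.1 t=9dec [0.022 0.028 2.567] spin -29.99 q6=-113
```

View pics/w12.png

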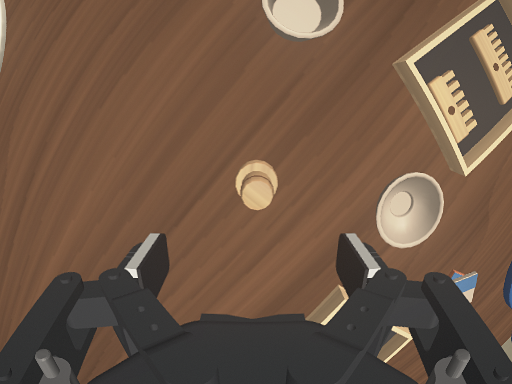

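Run:
```python
from h import *
d=np.load("w12.npz");
cv2.imwrite("pics/w12c.png",cv2.resize(d["color"][150:220,220:295],None,fx=8,fy=8,interpolation=cv2.INTER_CUBIC))
print(wplane(d,[257.5,193.5],54),wplane(d,[257,180.5],18))
```

```text
[[426.81320213 130.90993542  54.        ]] [[426.36127151 131.74037272  18.        ]]
```

View pics/w12c.png

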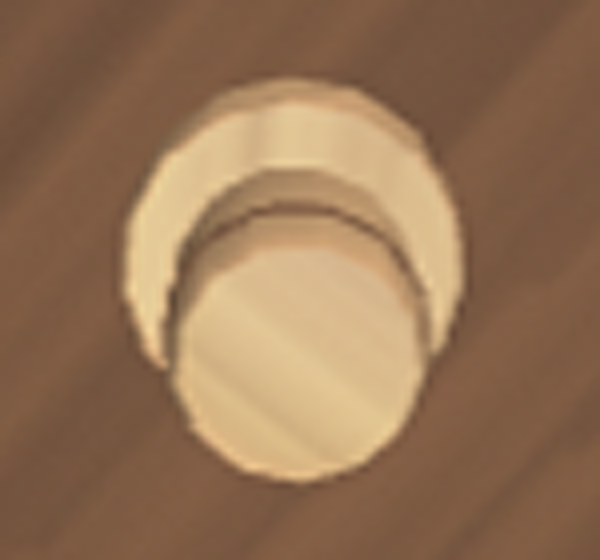

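Run:
```python
from h import *
d=np.load("w12.npz");
p=wplane(d,[257.5,195],54)[0];print(p,wplane(d,[256.9,183],18))
go(427.3,129.8,24,40)
```

```text
[427.58477356 130.00096702  54.        ] [[427.75741055 129.95687608  18.        ]]
from [426.7 126.6 126.7] ang 40.1 t=9dec [0.051 0.062 2.567] spin 0.01 q6=67
from [426.7 126.6 126.7] ang 40.1 t=9dec [0.051 0.062 2.567] spin -29.99 q6=-113
```

Emit:
carry_out:
  motion:
    - [0.1, 0.05, 0.07, 0.7, 0]
    - [0.2, 0.05, 0.07, 1.4, 0]
    - [0.2, 0.05, 0.07, 2.0, 0]
    - [0.2, 0.05, 0.07, 2.35, 0]
    - [0.2, 0.05, 0.07, 2.53, 0]
    - [0.4, 0.05, 0.07, 2.57, 0]
    - [0.6, 0.05, 0.07, 2.57, 0]
    - [1, 0.05, 0.07, 2.57, 0]
    - [1, 0.05, 0.07, 2.57, 0]
    - [1, 0.05, 0.07, 2.57, 0]

```text
time: 20.95
ee_pos: [428.2, 130.1, 25.3]
tcp_rot: [[-0.644, 0.765, 0.002], [0.765, 0.644, 0.001], [-0.001, 0.002, -1.0]]
force: [0.3, 0.6, 5.8]
width: 24.5
```

Emit:
carry_out:
  motion:
    - [1, 0, 0, 0, 0]
    - [1, 0, 0, 0, 0]
    - [1, 0, 0, 0, 0]

```text
time: 21.25
ee_pos: [428.2, 130.1, 25.3]
tcp_rot: [[-0.644, 0.765, 0.002], [0.765, 0.644, 0.001], [-0.001, 0.002, -1.0]]
force: [0.3, -0.0, 6.2]
width: 24.4
```

Run:
```python
from h import *
go(523,-353,110,0)
```

```text
from [428.2 130.1  25.3] ang 40.1 t=9dec [-10.767  -5.961  -2.123] spin 6.68 q6=56
from [428.2 130.1  25.3] ang 40.1 t=9dec [-10.767  -5.961  -2.123] spin -23.32 q6=-124
```

Emit:
carry_out:
  motion:
    - [1, 0, 0, -0.2, 0]
    - [1, 0, 0, -0.8, 0]
    - [1, 0, 0, -1.8, 0]
    - [1, -0.6, -0.3, -2.4, 0.4]
    - [1, -1.6, -0.9, -2.4, 1.1]
    - [1, -2.6, -1.44, -2.4, 1.8]
    - [1, -3.6, -2.0, -2.4, 2.5]
    - [1, -4.6, -2.55, -2.4, 3.2]
    - [1, -5.6, -3.1, -2.4, 3.9]
    - [1, -6.6, -3.65, -2.4, 4.6]

```text
time: 22.25
ee_pos: [485.7, -168.2, 120.7]
tcp_rot: [[-0.213, 0.977, 0.001], [0.977, 0.213, -0.0], [-0.0, 0.0, -1.0]]
force: [0.3, 0.8, -0.3]
width: 24.2
```

Emit:
carry_out:
  motion:
    - [1, 0, 0, 0, 0]
    - [1, 0, 0, 0, 0]

```text
time: 22.45
ee_pos: [485.4, -167.0, 120.1]
tcp_rot: [[-0.215, 0.977, -0.001], [0.977, 0.215, 0.0], [0.001, -0.001, -1.0]]
force: [-0.4, 0.9, -0.2]
width: 24.7
```

Run:
```python
from h import *
from bench import r
d=r.get_image("wrist");cv2.imwrite("pics/w13.png",d["color"]);np.savez("w13.npz",**d)
go(523,-353,110,0)
```

```text
from [ 485.4 -166.   120.2] ang 12.5 t=9dec [-4.766 -0.094  0.252] spin 2.08 q6=56
from [ 485.4 -166.   120.2] ang 12.5 t=9dec [-4.766 -0.094  0.252] spin -27.92 q6=-124
```

View pics/w13.png

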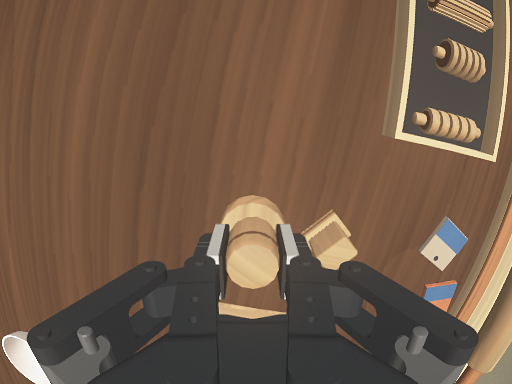

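Emit:
carry_out:
  motion:
    - [1, -0.6, 0, 0, 0.3]
    - [1, -1.5, -0.02, 0, 0.9]
    - [1, -2.5, -0.05, 0, 1.4]
    - [1, -3.5, -0.07, 0, 1.9]
    - [1, -4.2, -0.09, 0, 2.1]
    - [1, -4.6, -0.09, 0, 2.1]
    - [1, -4.75, -0.09, 0, 2.1]
    - [1, -4.75, -0.09, 0, 2.1]
    - [1, -4.75, -0.09, 0, 2.1]

```text
time: 23.4
ee_pos: [523.6, -351.0, 120.3]
tcp_rot: [[0.0, 1.0, -0.0], [1.0, -0.0, 0.0], [0.0, -0.0, -1.0]]
force: [-0.2, 0.6, -0.1]
width: 24.4
```

Run:
```python
from h import *
from bench import r
d=r.get_image("wrist");cv2.imwrite("pics/w14.png",d["color"]);np.savez("w14.npz",**d)
go(523,-353,31.5,0)
```

```text
from [ 523.5 -351.   120.4] ang -0.0 t=9dec [-0.049 -0.013  2.223] spin -0.00 q6=56
from [ 523.5 -351.   120.4] ang -0.0 t=9dec [-0.049 -0.013  2.223] spin 30.00 q6=236
```

View pics/w14.png

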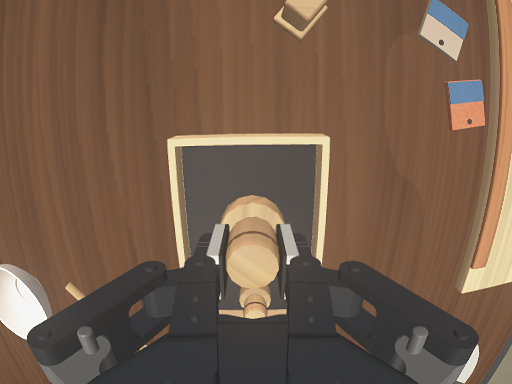

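Run:
```python
from h import *
d=np.load("w14.npz")
p=wplane(d,[(168,138),(330,134)],28)[:,:2];print(p,np.linalg.norm(p[1]-p[0]))
x=(p[1]-p[0])/np.linalg.norm(p[1]-p[0]);print(np.degrees(np.arctan2(x[1],x[0])))
y=np.array([-x[1],x[0]]);c=p.mean(0)-96*y;print(c)
t=np.array([523.5,-351])-c;print("local",t@x,t@y)
c=wrect(d,(265,0,335,42),16)
```

```text
[[ 454.43826955 -306.65672811]
 [ 586.02342272 -303.54197243]] 131.6220127443371
1.3559967006486786
[ 522.50262832 -401.07246633]
local 2.1820271339538855 50.03484177974173
px [274   0] [326  38] rect h 16 [ 563.9 -197.5] [43.6 31.3] 52.6
```

Emit:
carry_out:
  motion:
    - [1, 0, 0, 0.7, 0]
    - [1, 0, 0, 1.4, 0]
    - [1, 0, 0, 1.85, 0]
    - [1, 0, 0, 2.05, 0]
    - [1, 0, 0, 2.15, 0]
    - [1, 0, 0, 2.19, 0]
    - [1, 0, 0, 2.2, 0]
    - [1, 0, 0, 2.2, 0]

```text
time: 24.25
ee_pos: [523.8, -352.6, 33.0]
tcp_rot: [[0.002, 1.0, 0.001], [1.0, -0.002, -0.001], [-0.001, 0.001, -1.0]]
force: [-0.3, -0.2, -0.4]
width: 24.8
```

Emit:
carry_out:
  motion:
    - [1, 0, 0, 0.02, 0]
    - [1, 0, 0, 0.03, 0]
    - [1, 0, 0, 0.04, 0]
    - [1, 0, 0, 0.04, 0]

```text
time: 24.65
ee_pos: [523.6, -352.6, 31.4]
tcp_rot: [[0.002, 1.0, 0.001], [1.0, -0.002, -0.001], [-0.001, 0.001, -1.0]]
force: [-1.6, 1.9, 4.7]
width: 24.1
```

Emit:
carry_out:
  motion:
    - [0.65, 0, 0, 0, 0]
    - [0.58, 0, 0, 0, 0]
    - [0.5, 0, 0, 0, 0]
    - [0.5, 0, 0, 0, 0]
    - [0.5, 0, 0, -0.2, 0]
    - [0.5, 0, 0, -0.7, 0]
    - [0.5, 0, 0, -1.5, 0]
    - [0.5, 0, 0, -2.4, 0]
    - [0.3, 0, 0, -2.4, 0]

```text
time: 25.55
ee_pos: [525.2, -353.6, 132.9]
tcp_rot: [[0.002, 1.0, 0.007], [1.0, -0.002, -0.005], [-0.005, 0.007, -1.0]]
force: [0.1, 0.4, 1.3]
width: 55.7
```

Run:
```python
from h import *
from bench import r
d=r.get_image("wrist");cv2.imwrite("pics/w15.png",d["color"])
go(563.5,-198.5,125,52.6+90); go(563.5,-198.5,125,52.6)
```

```text
from [ 524.6 -353.2  130.1] ang -0.1 t=9dec [3.87  0.966 0.12 ] spin -23.78 q6=-72
from [ 524.6 -353.2  130.1] ang -0.1 t=9dec [3.87  0.966 0.12 ] spin 6.22 q6=108
from [ 524.6 -353.2  130.1] ang -0.1 t=9dec [3.87  0.966 0.12 ] spin -8.78 q6=18
from [ 524.6 -353.2  130.1] ang -0.1 t=9dec [3.87  0.966 0.12 ] spin 21.22 q6=198
```

View pics/w15.png

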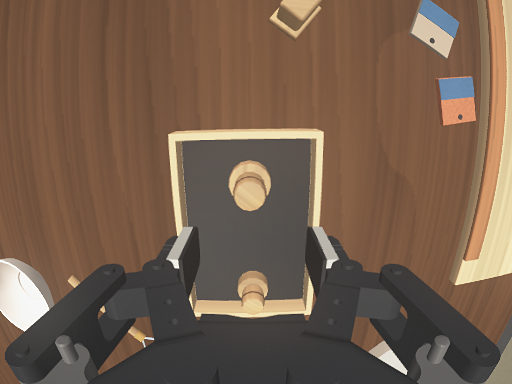

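Emit:
carry_out:
  motion:
    - [0, 0.6, 0.15, 0, 1]
    - [0, 1.5, 0.4, 0, 2.3]
    - [0, 2.4, 0.6, 0, 3.6]
    - [0, 3.2, 0.8, 0, 4.9]
    - [0, 3.7, 0.95, 0, 5.9]
    - [0, 3.87, 0.98, 0, 6.2]
    - [0, 3.87, 0.98, 0, 6.2]
    - [0, 3.87, 0.98, 0, 6.2]

```text
time: 26.4
ee_pos: [562.6, -197.8, 125.9]
tcp_rot: [[0.605, 0.796, -0.001], [0.796, -0.605, 0.0], [-0.0, -0.001, -1.0]]
force: [-0.2, -0.4, -0.3]
width: 85.3
```

Run:
```python
from h import *
from bench import r
d=r.get_image("wrist");cv2.imwrite("pics/w16.png",d["color"]);np.savez("w16.npz",**d)
cv2.imwrite("pics/w16c.png",cv2.resize(d["color"][150:225,220:300],None,fx=8,fy=8,interpolation=cv2.INTER_CUBIC))
go(563.5,-198.5,25,142.6)
```

```text
from [ 562.5 -198.1  126.1] ang -37.3 t=9dec [0.007 0.027 2.526] spin -29.98 q6=-72
from [ 562.5 -198.1  126.1] ang -37.3 t=9dec [0.007 0.027 2.526] spin 0.02 q6=108
```

View pics/w16.png

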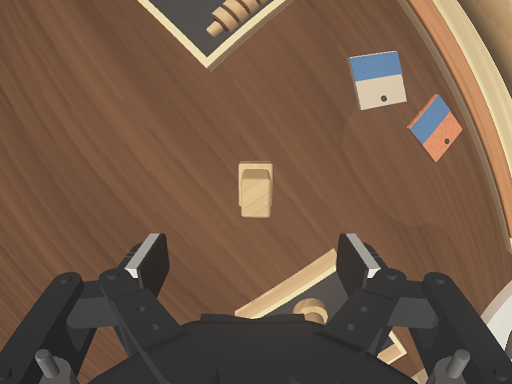

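View pics/w16c.png

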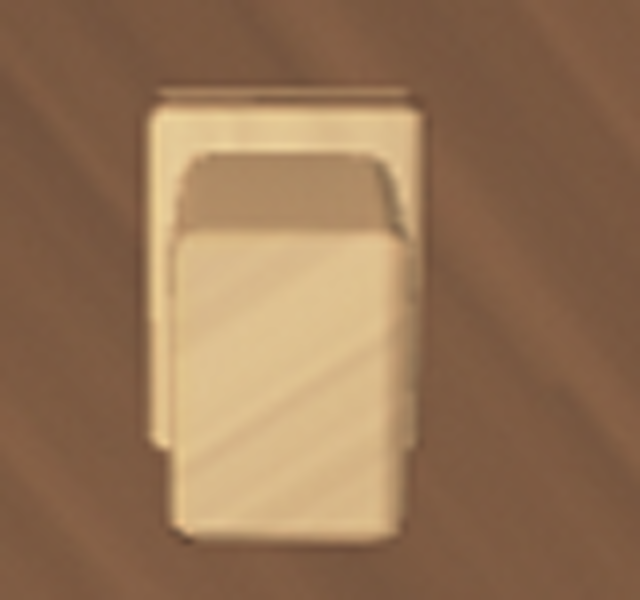

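Run:
```python
from h import *
d=np.load("w16.npz");
q=wplane(d,[(242.1,179.1),(271.1,179.1),(242.4,217)],54);print(np.linalg.norm(q[1]-q[0]),np.linalg.norm(q[2]-q[0]))
p=wplane(d,[256,198.1],54)[0];print(p)
p=wplane(d,[(255.7,162.5),(255.7,206)],16);print(p)
go(p[:,0].mean(),p[:,1].mean(),25,-37.4)
```

```text
21.667383408926074 30.343232417470034
[ 564.209846   -199.70437082   54.        ]
[[ 576.44838818 -183.73694396   16.        ]
 [ 552.44294719 -215.56232099   16.        ]]
from [ 562.5 -198.1  126.1] ang -37.3 t=9dec [-1.000e-03  6.300e-02  2.526e+00] spin 0.02 q6=108
from [ 562.5 -198.1  126.1] ang -37.3 t=9dec [-1.000e-03  6.300e-02  2.526e+00] spin -29.98 q6=-72
```

Consistent (564.3,-199.7; head 40 mm long, handle ~22×31). Grasp.

Emit:
carry_out:
  motion:
    - [0.1, 0, 0.06, 0.7, 0]
    - [0.2, 0, 0.06, 1.4, 0]
    - [0.2, 0, 0.06, 2.0, 0]
    - [0.2, 0, 0.06, 2.35, 0]
    - [0.2, 0, 0.06, 2.5, 0]
    - [0.4, 0, 0.06, 2.54, 0]
    - [0.6, 0, 0.06, 2.54, 0]
    - [1, 0, 0.06, 2.54, 0]
    - [1, 0, 0.06, 2.54, 0]
    - [1, 0, 0.06, 2.54, 0]

```text
time: 27.45
ee_pos: [565.5, -199.4, 26.2]
tcp_rot: [[0.606, 0.796, 0.002], [0.796, -0.606, -0.001], [0.001, 0.002, -1.0]]
force: [0.4, -0.1, 6.3]
width: 22.1
```

Emit:
carry_out:
  motion:
    - [1, 0, 0, 0, 0]
    - [1, 0, 0, 0, 0]
    - [1, 0, 0, 0, 0]

```text
time: 27.75
ee_pos: [565.5, -199.4, 26.3]
tcp_rot: [[0.606, 0.796, 0.002], [0.796, -0.606, -0.001], [0.001, 0.002, -1.0]]
force: [0.3, -0.3, 5.6]
width: 22.2
```

Run:
```python
from h import *
go(523.5,-401,110,1)
```

```text
from [ 565.5 -199.4   26.3] ang -37.3 t=9dec [-4.644  2.223 -2.092] spin -6.38 q6=52
from [ 565.5 -199.4   26.3] ang -37.3 t=9dec [-4.644  2.223 -2.092] spin 23.62 q6=232
```

Emit:
carry_out:
  motion:
    - [1, 0, 0, -0.2, 0]
    - [1, 0, 0, -0.8, 0]
    - [1, 0, 0, -1.8, 0]
    - [1, -0.5, 0.25, -2.4, -0.7]
    - [1, -1.4, 0.7, -2.4, -2]
    - [1, -2.4, 1.15, -2.4, -3.3]
    - [1, -3.4, 1.6, -2.4, -4.6]
    - [1, -4.2, 2.0, -2.4, -5.7]
    - [1, -4.58, 2.2, -2.4, -6.4]
    - [1, -4.64, 2.22, -2.4, -6.4]

```text
time: 28.75
ee_pos: [522.0, -402.6, 120.7]
tcp_rot: [[-0.018, 1.0, -0.0], [1.0, 0.018, 0.0], [0.0, -0.0, -1.0]]
force: [0.4, 0.3, -0.7]
width: 22.2
```

Emit:
carry_out:
  motion:
    - [1, 0, 0, 0.6, 0]
    - [1, 0, 0, 0.9, 0]
    - [1, 0, 0, 0.9, 0]
    - [1, 0, 0, 0.9, 0]

```text
time: 29.15
ee_pos: [523.1, -399.9, 85.2]
tcp_rot: [[-0.019, 1.0, -0.0], [1.0, 0.019, 0.0], [0.0, -0.0, -1.0]]
force: [0.3, 0.6, 0.2]
width: 22.1
```

Run:
```python
from h import *
from bench import r
d=r.get_image("wrist");cv2.imwrite("pics/w17.png",d["color"]);np.savez("w17.npz",**d)
go(523.5,-401,32.8,1)
```

```text
from [ 523.3 -400.2   85.8] ang 1.1 t=9dec [-0.02   0.003  1.326] spin 0.02 q6=52
from [ 523.3 -400.2   85.8] ang 1.1 t=9dec [-0.02   0.003  1.326] spin -29.98 q6=-128
```

View pics/w17.png

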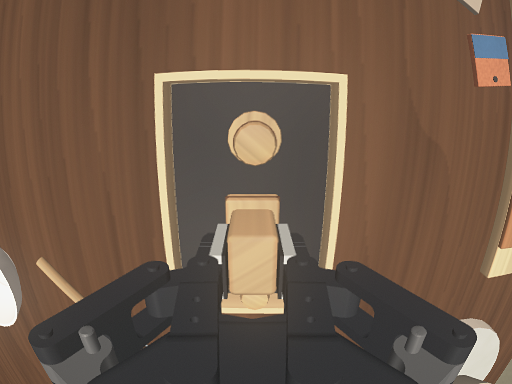

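Emit:
carry_out:
  motion:
    - [1, 0, 0, 0.5, 0]
    - [1, 0, 0, 0.9, 0]
    - [1, 0, 0, 1.15, 0]
    - [1, 0, 0, 1.25, 0]
    - [1, 0, 0, 1.29, 0]
    - [1, 0, 0, 1.29, 0]
    - [1, 0, 0, 1.29, 0]

```text
time: 29.9
ee_pos: [523.2, -400.8, 34.0]
tcp_rot: [[-0.019, 1.0, 0.001], [1.0, 0.019, -0.001], [-0.001, 0.001, -1.0]]
force: [-0.8, 0.2, -0.8]
width: 21.9
```

Emit:
carry_out:
  motion:
    - [1, 0, 0, 0.02, 0]
    - [1, 0, 0, 0.03, 0]
    - [1, 0, 0, 0.04, 0]
    - [1, 0, 0, 0.04, 0]

```text
time: 30.3
ee_pos: [523.0, -400.8, 32.3]
tcp_rot: [[-0.019, 1.0, 0.001], [1.0, 0.019, -0.0], [-0.0, 0.001, -1.0]]
force: [-0.3, 0.5, 4.6]
width: 22.3
```

Emit:
carry_out:
  motion:
    - [0.67, 0, 0, 0, 0]
    - [0.6, 0, 0, 0, 0]
    - [0.52, 0, 0, 0, 0]
    - [0.52, 0, 0, 0, 0]
    - [0.52, 0, 0, -0.2, 0]
    - [0.52, 0, 0, -0.7, 0]
    - [0.52, 0, 0, -1.5, 0]
    - [0.52, 0, 0, -2.5, 0]
    - [0.52, 0, 0, -3.3, 0]
    - [0.52, 0, 0, -3.3, 0]

```text
time: 31.3
ee_pos: [524.3, -401.7, 170.1]
tcp_rot: [[-0.019, 1.0, 0.007], [1.0, 0.019, -0.005], [-0.005, 0.007, -1.0]]
force: [-0.2, -1.3, 0.3]
width: 40.7
```

Emit:
carry_out:
  motion:
    - [0.3, 3, -2.5, 0, 0]
    - [0.3, 3, -2.5, 0, 0]
    - [0.3, 3, -2.5, 0, 0]
    - [0.3, 3, -2.5, 0, 0]
    - [0.3, 3, -2.5, 0, 0]

```text
time: 31.8
ee_pos: [420.1, -281.7, 164.3]
tcp_rot: [[-0.02, 1.0, 0.001], [1.0, 0.02, -0.001], [-0.001, 0.001, -1.0]]
force: [1.3, -1.1, 0.6]
width: 59.8
```

Run:
```python
from h import *
from bench import r
d=r.get_image("wrist");cv2.imwrite("pics/w18.png",d["color"]);np.savez("w18.npz",**d)
d=r.get_image("top");cv2.imwrite("pics/top1.png",d["color"]);np.savez("top1.npz",**d)
s=r.get_image("side");cv2.imwrite("pics/side1.png",s["color"])
P=cloud(d);m=wood(d)
n,l,st,c=cv2.connectedComponentsWithStats(m)
for i in range(1,n):
    if st[i,4]>150 and 140<c[i][1]<270:
        ce,ab,an=rect(d,(l==i),32);print(np.round(c[i]),st[i,4],np.round(ce,1),np.round(ab,1),"z95",np.round(np.percentile(P[(l==i)&(d['range_z']>0)][:,2],95),1))
```

```text
[232. 141.] 308 [642.5  54. ] [87.1 26.1] z95 35.1
[502. 152.] 699 [ 619.5 -580.5] [113.7 107.9] z95 625.6
[106. 185.] 1372 [537.9 379.8] [196.2 135.5] z95 31.2
[172. 176.] 628 [556.8 206.2] [76.5 74.7] z95 34.4
[394. 180.] 614 [ 521.  -386.5] [177.8 135.5] z95 31.9
[ 91. 182.] 523 [541.5 398.5] [83.8 41. ] z95 19.9
[408. 188.] 250 [ 520.9 -371.2] [81.2 38.3] z95 451.0
[141. 258.] 452 [357.5 272.7] [64.6 63.6] z95 44.6
```

View pics/top1.png

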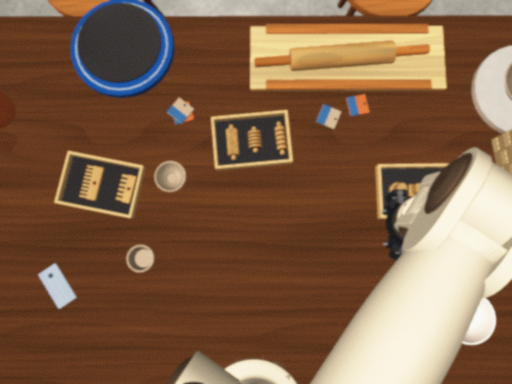

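View pics/side1.png

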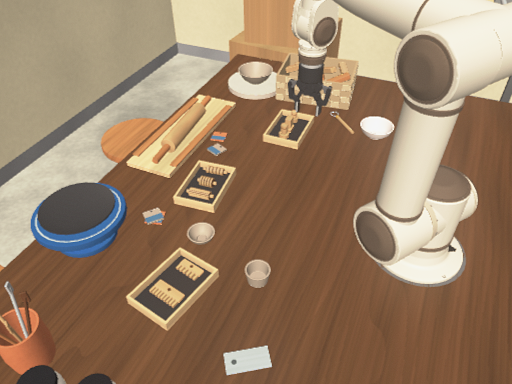

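View pics/w18.png

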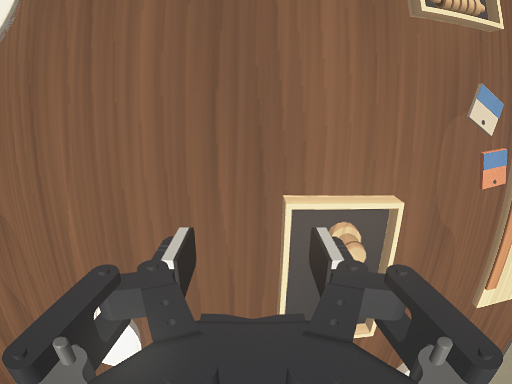

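Emit:
carry_out:
  motion:
    - [0.3, 3.5, 0, 0, 0]
    - [0.3, 3.5, 0, 0, 0]
    - [0.3, 3.5, 0, 0, 0]
    - [0.3, 3.5, 0, 0, 0]
    - [0.3, 3.5, 0, 0, 0]

```text
time: 32.45
ee_pos: [418.9, -142.6, 163.7]
tcp_rot: [[-0.021, 1.0, 0.0], [1.0, 0.021, -0.0], [-0.0, 0.0, -1.0]]
force: [0.2, 0.6, 0.2]
width: 59.7
```

Run:
```python
from h import *
from bench import r
d=r.get_image("top");cv2.imwrite("pics/top2.png",cv2.resize(d["color"][130:240,360:480],None,fx=5,fy=5,interpolation=cv2.INTER_CUBIC))
s=r.get_image("side");cv2.imwrite("pics/side2.png",cv2.resize(s["color"][90:160,240:340],None,fx=6,fy=6,interpolation=cv2.INTER_CUBIC))
a=np.load("top0.npz")
for nm,(u0,v0,u1,v1) in {"wide":(148,154,192,196),"deep":(122,240,160,276)}.items():
    print(nm,np.abs(a["color"][v0:v1,u0:u1].astype(int)-d["color"][v0:v1,u0:u1]).mean())
```

```text
wide 28.158730158730158
deep 27.18810916179337
```

View pics/top2.png

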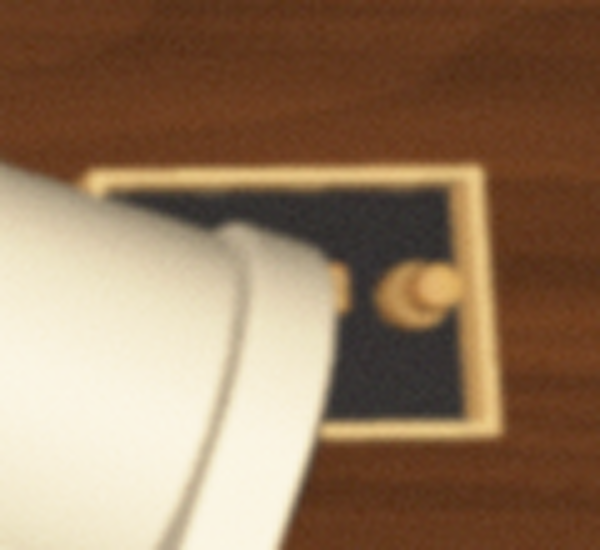

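View pics/side2.png

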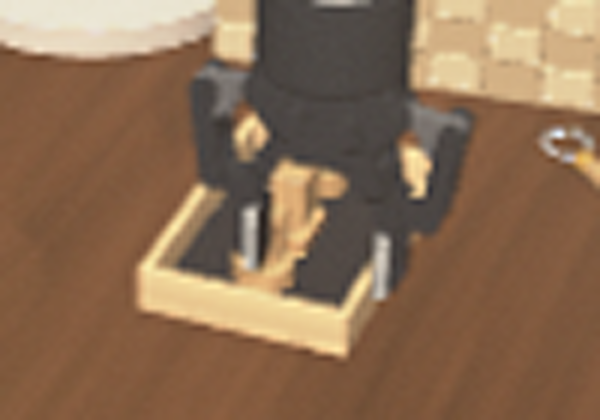

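Emit:
carry_out:
  motion:
    - [0.3, 5, 0, 0, 0]
    - [0.3, 5, 0, 0, 0]
    - [0.3, 5, 0, 0, 0]
    - [0.3, 5, 0, 0, 0]
    - [0.3, 5, 0, 0, 0]
    - [0.3, 5, 0, 0, 0]

```text
time: 33.15
ee_pos: [414.6, 57.6, 163.5]
tcp_rot: [[-0.021, 1.0, -0.0], [1.0, 0.021, -0.0], [-0.0, -0.0, -1.0]]
force: [0.4, -0.5, -0.3]
width: 59.7
```

Run:
```python
from h import *
from bench import r
d=r.get_image("top");A=cv2.resize(d["color"][150:230,360:480],(450,300),interpolation=cv2.INTER_CUBIC)
s=r.get_image("side");B=cv2.resize(s["color"][90:160,240:340],(429,300),interpolation=cv2.INTER_CUBIC)
cv2.imwrite("pics/fin.png",np.hstack([A[:,:370],B]))
P=cloud(d)
for uv in [(395,188),(415,188)]: print(P[uv[1]-6:uv[1]+7,uv[0]-6:uv[0]+7,2].max())
w=r.get_image("wrist");cv2.imwrite("pics/w19.png",w["color"])
```

```text
1150.325742474404
65.24701575502695
```

View pics/fin.png

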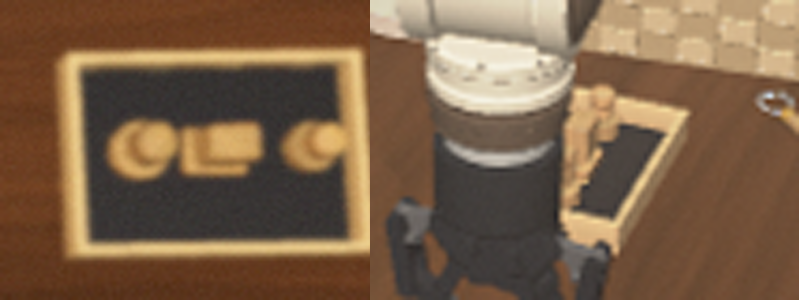

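View pics/w19.png

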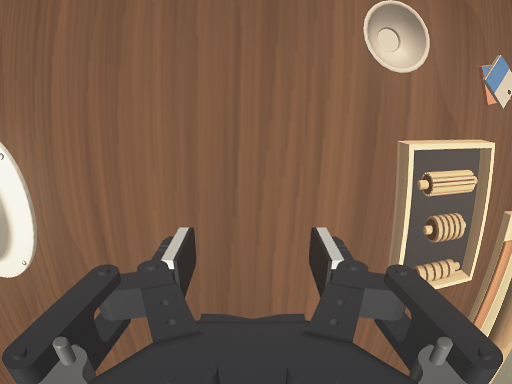

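All three stamps stand upright and apart in their tray. The long and short rollers and the comb lie flat in theirs, and the arm is clear, so I'm handing in.

Run:
```python
from bench import r
print(r.sign_off())
```

```text
the job is handed in; nothing more can be done
None
```

All five tools are in their own trays, and I handed the job in at about 33 s. The hand-in gives no verdict.

**Placing:** I found the tools and trays in the top and wrist images and grasped each tool once. Each was lowered until it met the tray floor, then released with a small jaw opening. The floor contact force read 3–5 N for four of them. The short roller was set down without a contact reading, the last one being about 1 mm above the floor.

**Last checks:**
- **Tools:** the final pictures show both stamps upright and apart from the small stamp. The two rollers and the comb lie flat on the liner, clear of the walls and of the tools already there.
- **Bowls:** the before and after bowl centres differ by 3.5 and 4.4 mm. I put this down to a change in image brightness, because the two masks also came out different sizes. The arm never came near the bowls.
- **Checks that failed:** a direct image comparison of the bowls was spoiled by the same brightness change. One height reading in the stamp tray was off (1150 mm), so I judged the stamps' uprightness by eye and did not measure it.

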